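# Load two brackets into the sloping rack and clamp them

### The job

Put the two milled brackets into the two pockets of the sloping grey rack, either one in either pocket, boss outward and flange lying flat on the pocket floor. Then, with both released in place, turn the red-winged clamp bar between them a full quarter turn, either way, so that it lies across both flanges. Leave the other tools and parts on the cart where they are.

Things in the scene. Friction and masses are not known exactly. Their poses are not given: they have to be found in the camera images.
- bracket_a: loose milled aluminium bracket, 0.16 kg: flange 46 (x) x 72 (y) x 10 mm with a square 32 x 32 mm boss in its middle rising to 36 mm above the underside. Origin: centre of the underside; z points out of the boss. Looks the same after a half turn about z, and the two brackets are alike.
- bracket_b: loose milled aluminium bracket, 0.16 kg: flange 46 (x) x 72 (y) x 10 mm with a square 32 x 32 mm boss in its middle rising to 36 mm above the underside. Origin: centre of the underside; z points out of the boss. Looks the same after a half turn about z, and the two brackets are alike.
- pocket_1 (a point): left pocket (robot's left) of the deck: 51 (x) x 77 (y) mm, 12 mm deep, 3 mm chamfer round its mouth. This point is the centre of the pocket FLOOR. Axes are the deck's: z square out of the sloping deck (30 degrees off vertical, leaning towards the robot), x up the slope, y along the pocket's long side. The pockets are 120 mm apart along y.
- pocket_2 (a point): right pocket of the deck: 51 (x) x 77 (y) mm, 12 mm deep, 3 mm chamfer round its mouth. This point is the centre of the pocket FLOOR. Axes are the deck's: z square out of the sloping deck (30 degrees off vertical, leaning towards the robot), x up the slope, y along the pocket's long side. The pockets are 120 mm apart along y.
- rack: fixed sloping rack: aluminium foot plate 100 (x) x 200 (y) x 8 mm carrying a grey deck 90 mm up the slope x 220 mm wide x 20 mm thick, sloping 30 degrees, low edge towards the robot (rack -x). Deck face: 31 mm above the cart top at the low edge, 76 mm at the high edge. Origin: centre of the foot plate's underside; z up.
- clamp_bar (a joint): angle (rad) of the clamp bar about the deck normal, between the pockets; 0 = along the slope (pockets free; clear of brackets within 0.35), growing counter-clockwise seen from above; stops at -1.57 and 1.57, across both pockets. Stays where left (friction 0.05 N m). Steel bar 76x14x6 mm, underside 2 mm over the deck face (4 mm over a seated flange); jams on an unseated bracket.
- clamp_grip (a point): middle of the clamp bar's red wing handle: 42 (along the bar) x 12 mm, reaching from 30 to 58 mm out from the deck face; this point is on the turning axis, 46 mm out from the deck face. x runs along bar and wing, z out of the deck. Bosses of seated brackets reach 24 mm out from the deck face.
- bush_1: bystander: white flanged bush 45 x 45 x 30 mm; origin centre of its underside.
- bush_2: bystander: white flanged bush 45 x 45 x 30 mm; origin centre of its underside.
- t_handle: bystander: T-handle hex key 90 x 158 x 16 mm lying flat, red handle; origin centre of its underside.
- micrometer: bystander: micrometer 42 x 129 x 16 mm lying flat; origin centre of its underside.
- deburr_tool: bystander: yellow deburring tool 16 x 161 x 16 mm lying flat; origin centre of its underside.
There are look-alikes about, which are no part of the job. What is shaped like the bracket_b but yellow is not meant.

How it is judged (in metres and radians):
On the way, in this order (a step that is already met when the one before it is completed fails the run):
1. one bracket lies released in a pocket (((distance between bracket_a and pocket_1 below 0.006 m and angle between the z axis of bracket_a and the z axis of pocket_1, either way round below 0.07 rad and contact force between bracket_a and the fingers below 0.05 N) or (distance between bracket_a and pocket_2 below 0.006 m and angle between the z axis of bracket_a and the z axis of pocket_2, either way round below 0.07 rad and contact force between bracket_a and the fingers below 0.05 N) or (distance between bracket_b and pocket_1 below 0.006 m and angle between the z axis of bracket_b and the z axis of pocket_1, either way round below 0.07 rad and contact force between bracket_b and the fingers below 0.05 N) or (distance between bracket_b and pocket_2 below 0.006 m and angle between the z axis of bracket_b and the z axis of pocket_2, either way round below 0.07 rad and contact force between bracket_b and the fingers below 0.05 N))), for 0.2 s.
2. both brackets lie released in a pocket each, the clamp bar not yet turned ((((distance between bracket_a and pocket_1 below 0.006 m and angle between the z axis of bracket_a and the z axis of pocket_1, either way round below 0.07 rad and contact force between bracket_a and the fingers below 0.05 N) and (distance between bracket_b and pocket_2 below 0.006 m and angle between the z axis of bracket_b and the z axis of pocket_2, either way round below 0.07 rad and contact force between bracket_b and the fingers below 0.05 N)) or ((distance between bracket_a and pocket_2 below 0.006 m and angle between the z axis of bracket_a and the z axis of pocket_2, either way round below 0.07 rad and contact force between bracket_a and the fingers below 0.05 N) and (distance between bracket_b and pocket_1 below 0.006 m and angle between the z axis of bracket_b and the z axis of pocket_1, either way round below 0.07 rad and contact force between bracket_b and the fingers below 0.05 N))) and value of joint clamp_bar between -0.9 and 0.9 rad), for 0.2 s.
3. the clamp bar is turned across both brackets ((((distance between bracket_a and pocket_1 below 0.006 m and angle between the z axis of bracket_a and the z axis of pocket_1, either way round below 0.07 rad and contact force between bracket_a and the fingers below 0.05 N) and (distance between bracket_b and pocket_2 below 0.006 m and angle between the z axis of bracket_b and the z axis of pocket_2, either way round below 0.07 rad and contact force between bracket_b and the fingers below 0.05 N)) or ((distance between bracket_a and pocket_2 below 0.006 m and angle between the z axis of bracket_a and the z axis of pocket_2, either way round below 0.07 rad and contact force between bracket_a and the fingers below 0.05 N) and (distance between bracket_b and pocket_1 below 0.006 m and angle between the z axis of bracket_b and the z axis of pocket_1, either way round below 0.07 rad and contact force between bracket_b and the fingers below 0.05 N))) and (value of joint clamp_bar above 1.3 rad or value of joint clamp_bar below -1.3 rad)), for 0.2 s.
At the end, for the whole second after the job is handed in: Each pocket holds one bracket, its underside centre within 6 mm of the pocket floor's centre and its z axis within 0.07 rad of the deck normal; the clamp bar stands beyond 1.3 rad to either side; the brackets are released and at rest (all of step 3 and linear speed of each of bracket_a, bracket_b below 0.02 m/s); the robot touches nothing.
It fails at once if the bush_1 was moved by more than 30 mm (distance of bush_1 from where it was at the start of the episode above 0.03 m).
It fails at once if the bush_2 was moved by more than 30 mm (distance of bush_2 from where it was at the start of the episode above 0.03 m).
It fails at once if the t_handle was moved by more than 30 mm (distance of t_handle from where it was at the start of the episode above 0.03 m).
It fails at once if the micrometer was moved by more than 30 mm (distance of micrometer from where it was at the start of the episode above 0.03 m).
It fails at once if the deburr_tool was moved by more than 30 mm (distance of deburr_tool from where it was at the start of the episode above 0.03 m).
It also fails if it takes over 72 s, if anything falls off the work surface, if the arm or the gripper's body presses on something with over 40 N, if the wrist force passes 120 N, or if a joint passes its speed limit or range.

### The arm

A 7-joint arm with a two-finger parallel gripper is mounted at the origin on a cart in front of the work surface, level with it; the furniture and walls round the work are solid. World frame = base frame: x ahead of the robot, y to its left, z up, the work surface at z = 0. Lengths are in mm, angles in degrees, forces in N, time in s.
With the tool pointing down it reaches from about 350 to 900 mm from the base axis. Payload 7.2 kg.
Tool frame: the origin (TCP) lies at the very end of the fingers, on their centre line; the grasp point (between the pads) lies 19 mm behind it (r.pinch_z is the distance from the TCP to the grasp point, in mm); z points along the fingers, x is the direction in which the jaws open and shut, and the axes are right-handed (so a half turn about z gives the same grasp; the last joint's range is limited). The gripper opens to 88 mm and grips with 3 to 60 N. Pads are 20 mm wide; open, the fingers measure 115 mm over their backs; the gripper's body (75 mm by 178 mm) begins 61 mm behind the grasp point.
Start: joints at [66.28, 23.554, -0.728, 91.456, 0.321, 64.991, -4.71], TCP at [211.832, -588.01, 222.653] pointing down, gripper open.
Joint ranges: [-169.25, 169.25], [-16.82, 113.86], [-84.01, 82.57], [7.8, 145.47], [-59.2, 239.2], [7.22, 106.19], [-163.78, 163.78]. Speed limits (degrees/s): [136.94, 136.94, 172.46, 172.46, 180, 180, 180].

### API

Orientations are given as a 3x3 rotation matrix whose columns are the frame's x, y, z axes.
In Python, from rig import r gives the robot as it stands.
- The arm moves only by the tool play_rows, never from a script. Its argument "commands" is a list of rows, each an object with "translation": the shift along the tool's x, y, z normalised to -1 to 1, where 1 is 20 mm, a list of three; "rotation": the turn, a rotation vector about the tool's x, y, z normalised to -1 to 1, where 1 is 30 degrees, a list of three. In form: [{"translation": [dx, dy, dz], "rotation": [ax, ay, az]}, ...]. A call has 1 to 12 rows; each row shifts and turns the commanded pose from where the row before left it, along the tool's axes as they then stand; what a row does not reach is not made up. A row lasts 1/10 s, in which the tool goes at most 50 mm and 8.59 degrees, less where a joint would pass 70% of its speed; a pose out of reach is approached as far as the arm can. A call with a number of a shift or a turn outside -1 to 1 is refused whole. A call with a gripper value outside its range is refused whole. "grip" is the opening, from 0 (shut) to 1 (fully open), set as the call begins (left out, the last holds). The fingers move at their own pace and stop on an object; "force" is the grip in N (left out, the last holds). Time passes only in rows, so rows that do not move let the fingers close. It gives the time, the measured TCP pose, the force and the opening at its end, in the units of the state.
- r.get_state(): the state, without advancing time (a new reading comes with each control period).
- r.snapshot(name): name is "scene" or "side" or "wrist"; returns a dict with "img" (400x640x3 uint8, red, green, blue), "fx", "fy", "cx", "cy" (pixels), "xyz" and "orientation" of the camera in the world. Camera axes: x right, y down, z forward; pixel columns grow to the right and rows downward; lengths in mm; the calibration is good to about 2 mm. A picture is of the moment at which its call begins. There is no depth.
- r.job_done(): hands the job in, once; it reports no verdict.
The state is a dict: "time_s": time; "joint_pos": joint angles; "joint_vel": joint speeds; "joint_efforts": joint torques, N m; "eef_pos": TCP position; "tcp_rot": TCP orientation; "wrist_force": force on the tool from outside, world axes, zero at the start; "moment": the same for the moment, N m; "finger_gap": finger opening in mm.
Only numpy, scipy, OpenCV 4.12 (cv2) and the standard library are available. Lean on these libraries where they do the work, as an engineer would, in place of code of your own. Each camera call takes 0.05 s, during which the arm holds its last target.

## Working session

There is one attempt and no reset: what is moved stays moved. The work goes in short steps, Python scripts to look and compute and a tool call to move; the robot and the scene stay as the last step left them, time stands still between calls to the robot, and variables do not carry over. Pictures are saved under pics/ and viewed, and the job is handed in when it is done.

Besides the shell and the picture viewer there is one more tool, called after "Emit:" as name(argument=value, ...) on one line, values as JSON. play_rows: Moves the arm, as the interface text tells. Its arguments: {"type":"object","properties":{"commands":{"type":"array"},"grip":{"type":"number"},"force":{"type":"number"}},"required":["commands"]}

```bash
ls; mkdir -p pics
cat > h.py <<'E'
import numpy as np, cv2
from rig import r
def snap(cam,name):
    s=r.snapshot(cam); cv2.imwrite(f'pics/{name}.png',s['img'][:,:,::-1]); np.save(f'pics/{name}.npy',s,allow_pickle=True); return s
def load(name): return np.load(f'pics/{name}.npy',allow_pickle=True).item()
def ray(s,u,v):
    d=np.array([(u-s['cx'])/s['fx'],(v-s['cy'])/s['fy'],1.]); R=np.array(s['orientation']); d=R@d
    return np.array(s['xyz']),d/np.linalg.norm(d)
def onz(s,u,v,z):
    o,d=ray(s,u,v); return o+d*(z-o[2])/d[2]
def proj(s,p):
    R=np.array(s['orientation']); c=R.T@(np.asarray(p,float)-np.array(s['xyz'])); return np.array([s['fx']*c[0]/c[2]+s['cx'],s['fy']*c[1]/c[2]+s['cy']])
def tri(s1,p1,s2,p2):
    o1,d1=ray(s1,*p1);o2,d2=ray(s2,*p2)
    A=np.stack([d1,-d2],1);t=np.linalg.lstsq(A,o2-o1,rcond=None)[0]
    a=o1+d1*t[0];b=o2+d2*t[1];return (a+b)/2,np.linalg.norm(a-b)
E
python3 - <<'E'
from h import *
for c in ['scene','side','wrist']:
    s=snap(c,c+'0'); print(c,s['fx'],s['cx'],s['cy'],np.round(s['xyz'],1),np.round(s['orientation'],3).tolist())
st=r.get_state(); print(st['time_s'],st['eef_pos'],np.round(st['tcp_rot'],3).tolist(),st['finger_gap'],st['wrist_force'])
print(r.pinch_z,[a for a in dir(r) if a[0]!='_'])
E
```

```text
pics
scene 438.41572897668414 314.119340682087 198.83753873988977 [-236.2  705.4  511.5] [[-0.716, -0.274, 0.642], [-0.698, 0.302, -0.649], [-0.016, -0.913, -0.407]]
side 386.2341490671351 316.469268964858 197.7740500393652 [ 746.9 -358.   952.9] [[0.783, 0.547, -0.296], [0.622, -0.683, 0.383], [0.008, -0.484, -0.875]]
wrist 312.44754988161054 319.30606573264635 195.3497095330605 [ 275.4 -564.9  383.8] [[0.339, -0.911, -0.233], [-0.941, -0.329, -0.083], [-0.001, 0.247, -0.969]]
0.15 [ 211.7003411  -587.64334915  222.00021864] [[0.339, -0.941, -0.0], [-0.941, -0.339, 0.001], [-0.001, 0.0, -1.0]] 87.78879912549095 [0.23640474 0.3251057  0.26792902]
18.700000000000003 ['PlanningError', 'get_state', 'job_done', 'pinch_z', 'snapshot']
```

View pics/scene0.png

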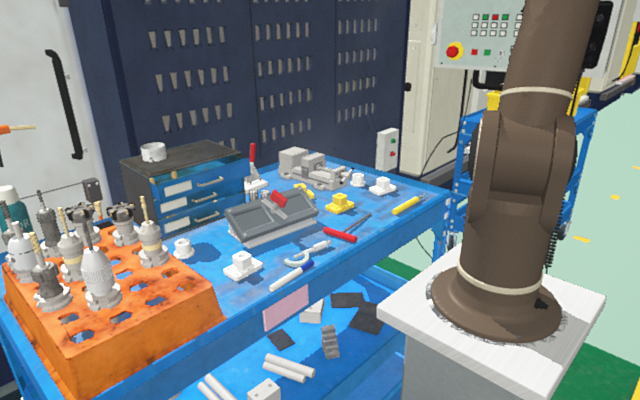

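View pics/side0.png

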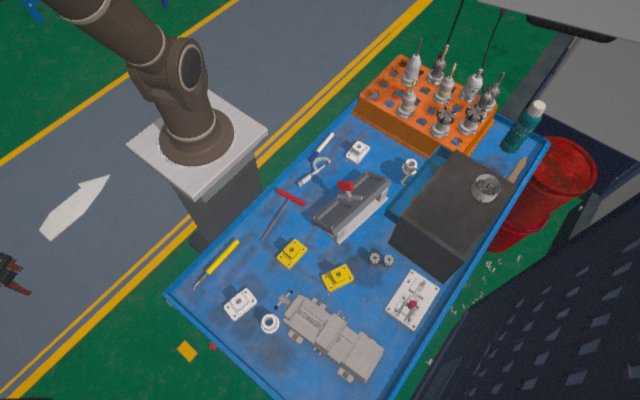

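View pics/wrist0.png

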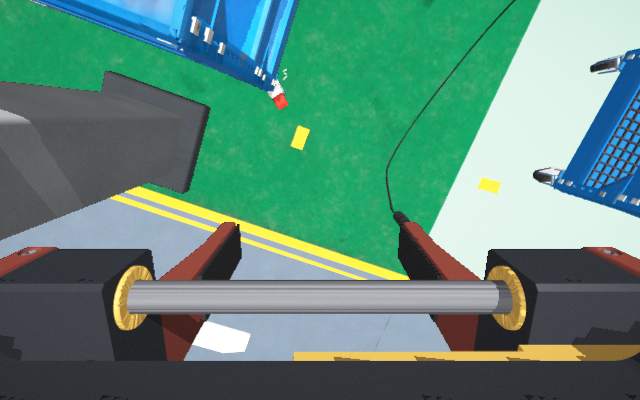

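The side view shows the white brackets at about (357,152) and (240,304), the rack at (347,207), and two yellow decoys. I'll zoom in next.

Run:
```python
from h import *
a=load('side0')['img'][:,:,::-1]
def crop(img,x0,y0,x1,y1,k): return cv2.resize(img[y0:y1,x0:x1],None,fx=k,fy=k,interpolation=cv2.INTER_CUBIC)
cv2.imwrite('pics/c1.png',crop(a,300,130,400,230,6))
cv2.imwrite('pics/c2.png',crop(a,205,275,295,345,8))
b=load('scene0')['img'][:,:,::-1]
cv2.imwrite('pics/c3.png',crop(b,215,165,345,290,5))
cv2.imwrite('pics/c4.png',crop(b,340,160,440,230,7))
```

```text
(no output)
```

View pics/c1.png

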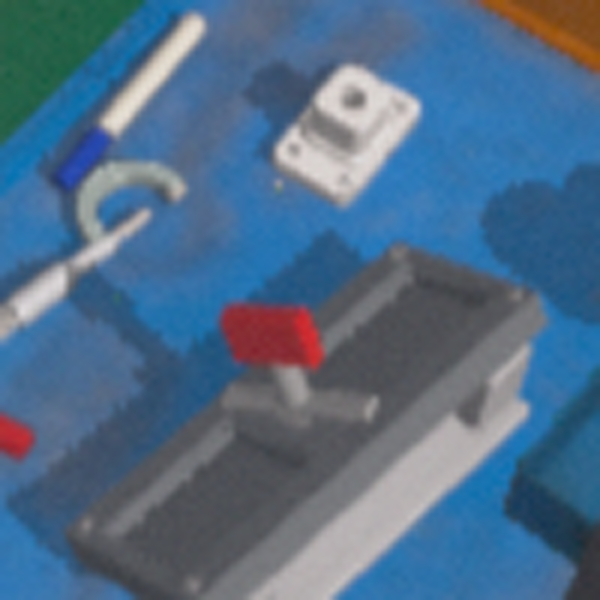

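View pics/c2.png

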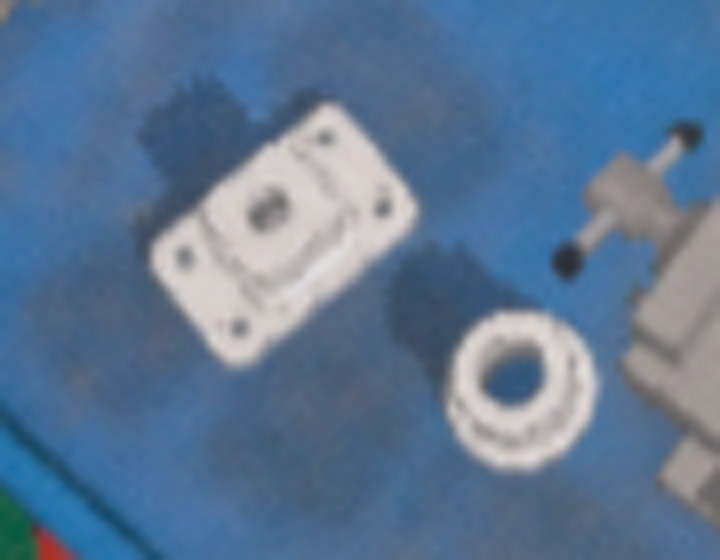

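View pics/c3.png

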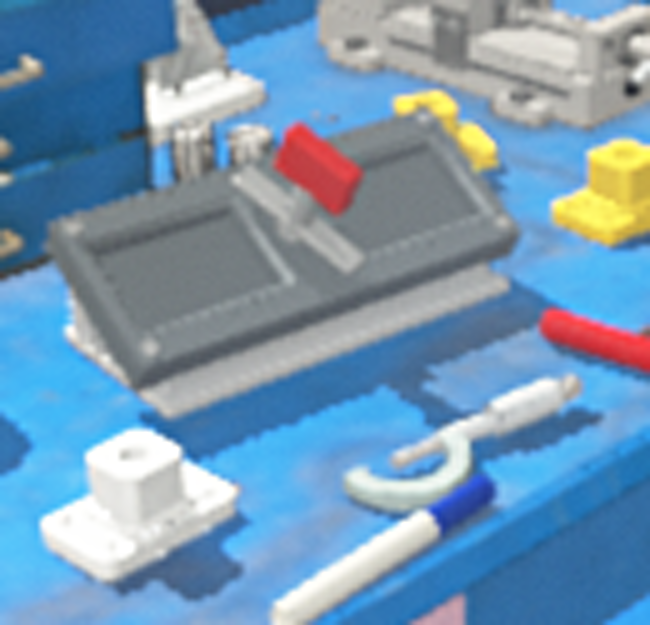

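View pics/c4.png

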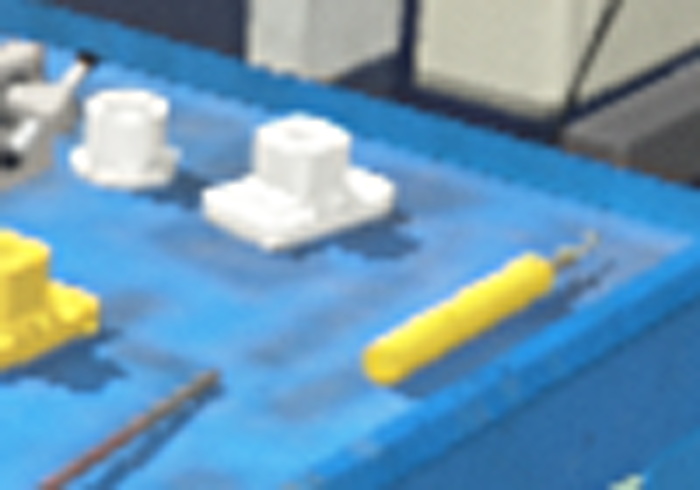

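Run:
```python
from h import *
s=load('side0');t=load('scene0')
hsv=cv2.cvtColor(s['img'],cv2.COLOR_RGB2HSV)
def comps(sn,x0,y0,x1,y1,z=10,smax=60,vmin=150):
    h=cv2.cvtColor(sn['img'],cv2.COLOR_RGB2HSV)
    m=((h[...,1]<smax)&(h[...,2]>vmin)).astype(np.uint8)*255
    k=np.zeros_like(m);k[y0:y1,x0:x1]=m[y0:y1,x0:x1]
    cs,_=cv2.findContours(k,cv2.RETR_EXTERNAL,cv2.CHAIN_APPROX_NONE)
    for c in sorted(cs,key=cv2.contourArea)[-1:]:
        P=np.array([onz(sn,u,v,z)[:2] for u,v in c[:,0]],np.float32)
        print(cv2.contourArea(c),cv2.minAreaRect(P), c[:,0].mean(0))
for b in [(342,138,372,167),(220,285,258,323)]:
    comps(s,*b)
comps(t,220,246,268,282); comps(t,365,174,400,198)
# yellow, bush etc
for n,p in dict(bush=(270,324),bush2=(410,167),yel=(292,253),yel2=(337,276),handle=(345,186),rack=(347,207),micro=(313,172)).items(): print(n,onz(s,*p,20).round())
print('tape rows'); 
cv2.imwrite('pics/c5.png',cv2.resize(s['img'][165:250,300:395,::-1],None,fx=8,fy=8,interpolation=cv2.INTER_CUBIC)[:600])
cv2.imwrite('pics/c5b.png',cv2.resize(s['img'][165:245,305:395,::-1],None,fx=7,fy=7,interpolation=cv2.INTER_CUBIC))
```

```text
254.5 ((425.09576416015625, 256.1971130371094), (49.79871368408203, 73.58113098144531), 1.8289976119995117) [357.11267606 151.57746479]
569.5 ((466.4022216796875, -289.92340087890625), (72.9792251586914, 49.799583435058594), 79.1781234741211) [239.91139241 304.30379747]
663.5 ((432.99267578125, 255.76150512695312), (85.30467224121094, 90.35248565673828), 89.6661605834961) [242.02105263 265.66315789]
295.5 ((467.04864501953125, -302.2233581542969), (75.80154418945312, 146.4968719482422), 19.828920364379883) [382.         186.31343284]
bush [ 556. -281.   20.]
bush2 [580. 299.  20.]
yel [ 483. -115.   20.]
yel2 [610. -92.  20.]
handle [471. 130.  20.]
rack [515.  80.  20.]
micro [372. 110.  20.]
tape rows
```

View pics/c5b.png

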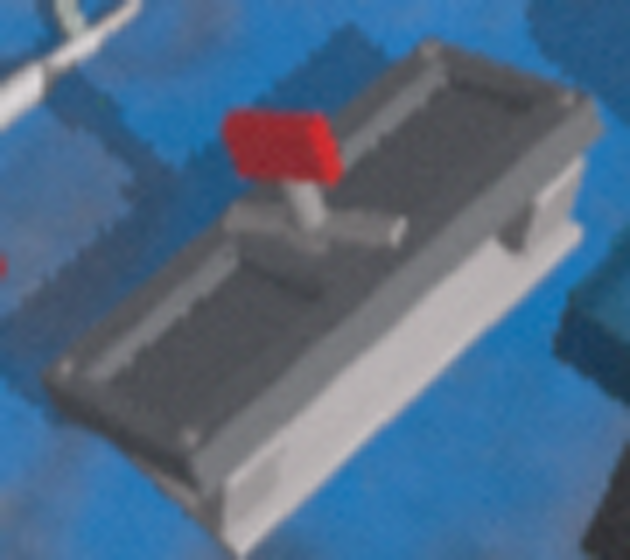

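Run:
```python
from h import *
s=load('side0');t=load('scene0')
# orange block: top corners: side (403,56) (357,103) (450,148)?; base scene (222,318)
for n,p,z in [('or near low corner',(359,106),60),('or',(430,145),0),('or',(430,145),60),('tool',(405,115),60)]: print(n,onz(s,*p,z).round())
for p in [(222,318),(180,250)]: print('scene',p,onz(t,*p,0).round(),onz(t,*p,80).round())
print(onz(s,392,230,0).round(),onz(s,450,152,150).round(),'box')
C=[((366.1,171.0),31),((390.3,179.3),76),((311.4,219),31),((332.9,230),76)]
Q=[onz(s,*p,z) for p,z in C]
for q in Q: print(q.round(1))
# scene corners c3 scale5 offset 215,165 : low-left (138,378) high-left (55,228) low-right(515,242) high-right (425,120)
S=[((138,378),31),((52,230),76),((517,242),31),((428,118),76)]
Q2=[onz(t,u/5+215,v/5+165,z) for (u,v),z in S]
for q in Q2: print(q.round(1))
for Q in (Q,Q2):
    Q=np.array(Q); c=Q.mean(0); yv=(Q[0]-Q[2]+Q[1]-Q[3])/2; xv=(Q[1]-Q[0]+Q[3]-Q[2])/2
    print(c.round(1),np.linalg.norm(yv),np.linalg.norm(xv),np.degrees(np.arctan2(-yv[0],yv[1])),np.degrees(np.arctan2(xv[1],xv[0])))
for i,(p,z) in enumerate(C):
    print(tri(s,p,t,(S[i][0][0]/5+215,S[i][0][1]/5+165)))
```

```text
or near low corner [348. 364.  60.]
or [581. 421.   0.]
or [592. 372.  60.]
tool [476. 422.  60.]
scene (222, 318) [327. 375.  -0.] [239. 427.  80.]
scene (180, 250) [597. 303.   0.] [467. 366.  80.]
[646. 109.   0.] [659. 311. 150.] box
[491.5 201.8  31. ]
[569.5 193.2  76. ]
[464.9 -13.   31. ]
[539.3 -20.2  76. ]
[480.3 210.2  31. ]
[554.6 198.6  76. ]
[451.3  -3.8  31. ]
[521.8 -11.9  76. ]
[516.3  90.5  53.5] 215.9793814629468 88.84230475758484 -7.556910975402024 -5.856086176368075
[502.   98.3  53.5] 214.46129285740406 85.83813563570352 -8.293072048777882 -7.742794000574211
(array([489.51210126, 204.62878459,  25.28945554]), np.float64(1.3888418375910987))
(array([566.94623682, 193.7962943 ,  71.07654275]), np.float64(5.596797349101353))
(array([461.687652  , -11.94532937,  24.69612491]), np.float64(3.6219039810123363))
(array([535.51338902, -20.24770319,  69.82310214]), np.float64(6.744433271249407))
```

Emit:
play_rows(commands=[{"translation":[-0.57,-1,0],"rotation":[0,0,0]},{"translation":[-0.57,-1,0],"rotation":[0,0,0]},{"translation":[-0.57,-1,0],"rotation":[0,0,0]},{"translation":[-0.57,-1,0],"rotation":[0,0,0]},{"translation":[-0.57,-1,0],"rotation":[0,0,0]},{"translation":[-0.57,-1,0],"rotation":[0,0,0]},{"translation":[-0.57,-1,0],"rotation":[0,0,0]},{"translation":[-0.57,-1,0],"rotation":[0,0,0]},{"translation":[-0.57,-1,0],"rotation":[0,0,0]},{"translation":[-0.57,-1,0],"rotation":[0,0,0]},{"translation":[-0.57,-1,0],"rotation":[0,0,0]},{"translation":[-0.57,-1,0],"rotation":[0,0,0]}], grip=0.8)

```text
time_s: 1.35
eef_pos: [391.6, -377.1, 222.5]
tcp_rot: [[0.339, -0.941, -0.0], [-0.941, -0.339, 0.0], [-0.0, 0.0, -1.0]]
wrist_force: [0.4, 0.1, -0.2]
finger_gap: 70.2
```

Emit:
play_rows(commands=[{"translation":[-0.57,-1,0],"rotation":[0,0,0]},{"translation":[-0.57,-1,0],"rotation":[0,0,0]},{"translation":[-0.57,-1,0],"rotation":[0,0,0]},{"translation":[-0.57,-1,0],"rotation":[0,0,0]},{"translation":[-0.57,-1,0],"rotation":[0,0,0]},{"translation":[0,0,0],"rotation":[0,0,0.26]},{"translation":[0,0,0],"rotation":[0,0,0.26]},{"translation":[0,0,0],"rotation":[0,0,0.26]},{"translation":[0,0,0],"rotation":[0,0,0.26]},{"translation":[0,0,0],"rotation":[0,0,0]}])

```text
time_s: 2.35
eef_pos: [465.9, -290.3, 222.4]
tcp_rot: [[-0.199, -0.98, -0.0], [-0.98, 0.199, 0.0], [0.0, 0.0, -1.0]]
wrist_force: [-0.8, -0.0, 0.0]
finger_gap: 69.9
```

Run:
```python
from h import *
s=snap('wrist','wb');st=r.get_state();print(st['time_s'],st['eef_pos'],np.round(st['tcp_rot'],3).tolist(),np.round(st['joint_pos'],1))
```

```text
2.4 [ 465.92513202 -290.27183763  222.45855985] [[-0.194, -0.981, -0.0], [-0.981, 0.194, 0.0], [0.0, 0.0, -1.0]] [ 31.6  16.4  -5.9 101.9   1.9  61.8 -76.1]
```

View pics/wb.png

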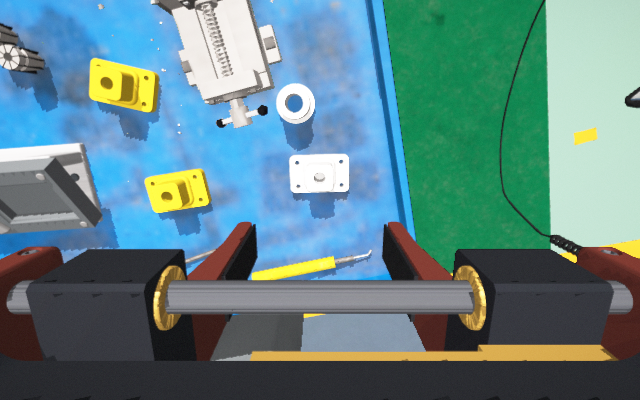

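```bash
cat >> h.py <<'E'
def white(sn,x0,y0,x1,y1,z=10,smax=60,vmin=150,show=None):
    h=cv2.cvtColor(sn['img'],cv2.COLOR_RGB2HSV)
    m=((h[...,1]<smax)&(h[...,2]>vmin)).astype(np.uint8)*255
    k=np.zeros_like(m);k[y0:y1,x0:x1]=m[y0:y1,x0:x1]
    cs,_=cv2.findContours(k,cv2.RETR_EXTERNAL,cv2.CHAIN_APPROX_NONE)
    c=max(cs,key=cv2.contourArea)
    P=np.array([onz(sn,u,v,z)[:2] for u,v in c[:,0]],np.float32)
    return cv2.minAreaRect(P),c
E
python3 - <<'E'
from h import *
s=load('wb'); a,c=white(s,280,140,360,205); print(a,cv2.boundingRect(c))
cv2.imwrite('pics/wbc.png',cv2.resize(s['img'][140:205,275:365,::-1],None,fx=8,fy=8,interpolation=cv2.INTER_CUBIC))
E
```

```text
((465.66229248046875, -290.0412292480469), (73.29969024658203, 46.783897399902344), 78.50640869140625) (289, 154, 61, 39)
```

View pics/wbc.png

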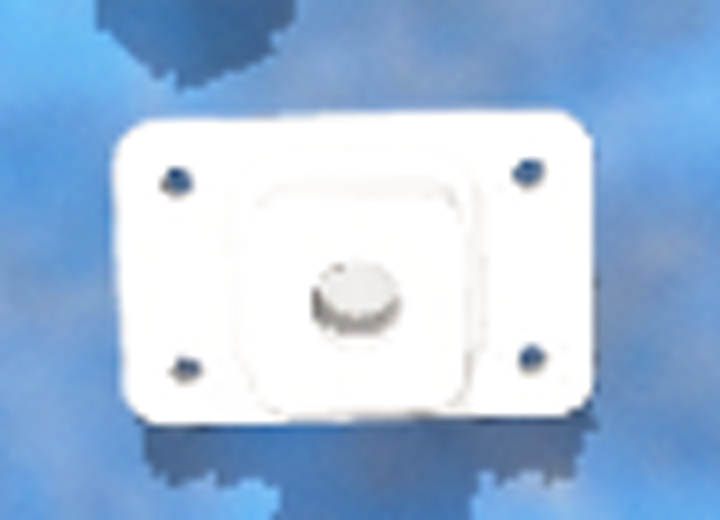

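Emit:
play_rows(commands=[{"translation":[0,0,1],"rotation":[0,0,0]},{"translation":[0,0,1],"rotation":[0,0,0]},{"translation":[0,0,1],"rotation":[0,0,0]},{"translation":[0,0,1],"rotation":[0,0,0]},{"translation":[0,0,1],"rotation":[0,0,0]},{"translation":[0,0,1],"rotation":[0,0,0]},{"translation":[0,0,1],"rotation":[0,0,0]},{"translation":[0,0,1],"rotation":[0,0,0]},{"translation":[0,0,1],"rotation":[0,0,0]},{"translation":[0,0,0.9],"rotation":[0,0,0]},{"translation":[0,0,0.5],"rotation":[0,0,0]},{"translation":[0,0,0],"rotation":[0,0,0]}])

```text
time_s: 3.6
eef_pos: [465.2, -290.0, 13.4]
tcp_rot: [[-0.195, -0.981, -0.002], [-0.981, 0.195, 0.001], [-0.001, 0.002, -1.0]]
wrist_force: [-0.4, 0.5, -0.4]
finger_gap: 70.3
```

Emit:
play_rows(commands=[{"translation":[0,0,0],"rotation":[0,0,0]},{"translation":[0,0,0],"rotation":[0,0,0]},{"translation":[0,0,0],"rotation":[0,0,0]},{"translation":[0,0,0],"rotation":[0,0,0]},{"translation":[0,0,0],"rotation":[0,0,0]}], grip=0, force=35)

```text
time_s: 4.1
eef_pos: [466.2, -290.5, 15.0]
tcp_rot: [[-0.197, -0.98, 0.001], [-0.98, 0.197, -0.0], [0.0, -0.001, -1.0]]
wrist_force: [-0.3, 0.1, -0.9]
finger_gap: 34.0
```

Emit:
play_rows(commands=[{"translation":[0,0,0],"rotation":[0,0,0]},{"translation":[0,0,0],"rotation":[0,0,0]},{"translation":[0,0,-0.5],"rotation":[0,0,0]},{"translation":[0,0,-1],"rotation":[0,0,0]},{"translation":[0,0,-1],"rotation":[0,0,0]},{"translation":[0,0,-1],"rotation":[0,0,0]},{"translation":[0,0,-1],"rotation":[0,0,0]},{"translation":[0,0,-1],"rotation":[0,0,0]},{"translation":[0,0,-1],"rotation":[0,0,0]},{"translation":[0,0,-1],"rotation":[0,0,0]},{"translation":[0,0,-1],"rotation":[0,0,0]},{"translation":[0,0,-0.5],"rotation":[0,0,0]}])

```text
time_s: 5.3
eef_pos: [466.4, -290.7, 196.7]
tcp_rot: [[-0.197, -0.98, 0.002], [-0.98, 0.197, -0.001], [0.001, -0.002, -1.0]]
wrist_force: [0.1, -0.9, -1.2]
finger_gap: 30.8
```

Run:
```python
from h import *
s=snap('wrist','wb2')
for i in range(4):
    st=r.get_state();print(st['time_s'],st['eef_pos'],np.round(st['tcp_rot'],4).tolist(),st['finger_gap'],st['wrist_force'])
    r.snapshot('side')
```

```text
5.35 [ 466.83929338 -290.88908797  197.47899945] [[-0.1975, -0.9803, 0.003], [-0.9803, 0.1974, -0.0017], [0.0011, -0.0032, -1.0]] 30.667261776232166 [ 1.56501279 -0.30652252 -0.37231404]
5.4 [ 466.54466091 -290.77883551  196.08824687] [[-0.1975, -0.9803, 0.0022], [-0.9803, 0.1975, -0.0013], [0.0008, -0.0024, -1.0]] 30.883708759730247 [-0.69111853  1.10808556 -1.44967803]
5.45 [ 466.02666809 -290.44373099  194.85172016] [[-0.1974, -0.9803, 0.0006], [-0.9803, 0.1974, -0.0004], [0.0003, -0.0007, -1.0]] 30.82606065403461 [-0.09307926 -0.1798132  -2.34194956]
5.5 [ 465.56802485 -290.22425393  194.04910589] [[-0.1974, -0.9803, -0.0008], [-0.9803, 0.1974, 0.0003], [-0.0002, 0.0008, -1.0]] 30.500124056866124 [-0.65095176  0.41596943 -2.21893391]
```

View pics/wb2.png

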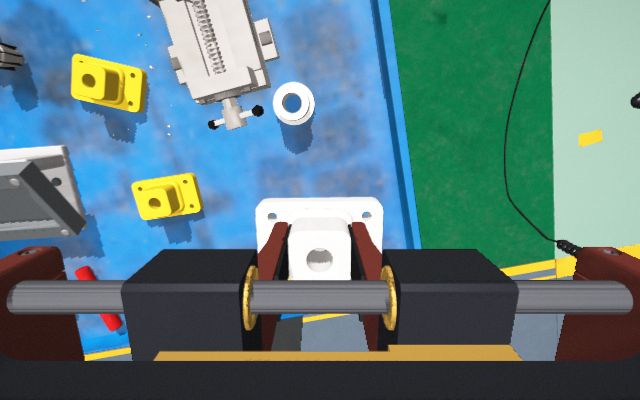

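Emit:
play_rows(commands=[{"translation":[-1,0.36,-0.1],"rotation":[0,0,0]},{"translation":[-1,0.36,-0.1],"rotation":[0,0,0]},{"translation":[-1,0.36,-0.1],"rotation":[0,0,0]},{"translation":[-1,0.36,-0.1],"rotation":[0,0,0]},{"translation":[-1,0.36,-0.1],"rotation":[0,0,0]},{"translation":[-1,0.36,-0.1],"rotation":[0,0,0]},{"translation":[-1,0.36,-0.1],"rotation":[0,0,0]},{"translation":[-1,0.36,-0.1],"rotation":[0,0,0]},{"translation":[-1,0.36,-0.1],"rotation":[0,0,0]},{"translation":[-1,0.36,-0.1],"rotation":[0,0,0]},{"translation":[-1,0.36,-0.1],"rotation":[0,0,0]},{"translation":[-1,0.36,-0.1],"rotation":[0,0,0]}])

```text
time_s: 6.75
eef_pos: [427.9, -37.3, 217.7]
tcp_rot: [[-0.197, -0.98, -0.002], [-0.98, 0.197, 0.0], [0.0, 0.002, -1.0]]
wrist_force: [0.2, 0.3, -1.6]
finger_gap: 30.6
```

Emit:
play_rows(commands=[{"translation":[-1,0.36,-0.1],"rotation":[0,0,0]},{"translation":[-1,0.36,-0.1],"rotation":[0,0,0]},{"translation":[-1,0.36,-0.1],"rotation":[0,0,0]},{"translation":[-1,0.36,-0.1],"rotation":[0,0,0]},{"translation":[-1,0.36,-0.1],"rotation":[0,0,0]},{"translation":[-1,0.36,-0.1],"rotation":[0,0,0]},{"translation":[0,0,0],"rotation":[0,0,0]},{"translation":[0,0,0],"rotation":[0,0,0]},{"translation":[0,0,0],"rotation":[0,0,0]}])

```text
time_s: 7.65
eef_pos: [409.9, 87.1, 230.1]
tcp_rot: [[-0.198, -0.98, -0.001], [-0.98, 0.198, -0.001], [0.001, 0.001, -1.0]]
wrist_force: [-0.6, -0.3, -1.1]
finger_gap: 30.6
```

Run:
```python
from h import *
s=snap('wrist','wr')
st=r.get_state();print(st['time_s'],st['eef_pos'],np.round(st['tcp_rot'],4).tolist(),st['finger_gap'],st['joint_pos'])
cv2.imwrite('pics/wrc.png',cv2.resize(s['img'][0:260,170:500,::-1],None,fx=2.4,fy=2.3,interpolation=cv2.INTER_CUBIC))
snap('side','s1')
```

```text
7.7 [409.96760954  87.03295317 230.16806822] [[-0.1988, -0.98, -0.0009], [-0.98, 0.1988, -0.0004], [0.0006, 0.0008, -1.0]] 30.63329921328901 [   4.21272619    4.20179208  -23.78916726  116.18201568    1.96131947
   60.04238525 -121.96887395]
```

View pics/wr.png

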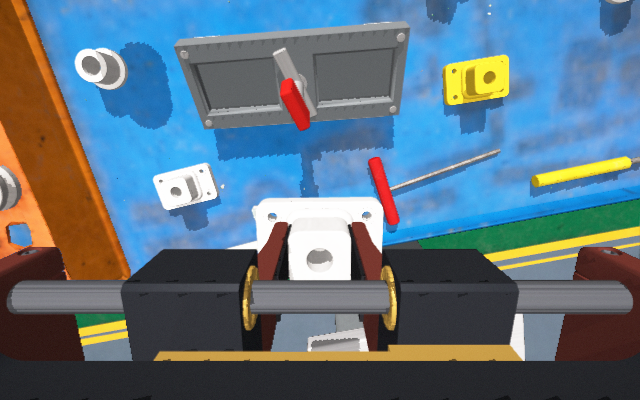

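Run:
```python
from h import *
s=load('wr')
cv2.imwrite('pics/r1.png',cv2.resize(s['img'][15:140,165:300,::-1],None,fx=5.5,fy=4.8 if 0 else 4.7,interpolation=cv2.INTER_CUBIC) if 0 else cv2.resize(s['img'][20:140,165:295,::-1],None,fx=5,fy=5,interpolation=cv2.INTER_CUBIC))
cv2.imwrite('pics/r2.png',cv2.resize(s['img'][10:130,290:420,::-1],None,fx=5,fy=5,interpolation=cv2.INTER_CUBIC))
```

```text
(no output)
```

View pics/r1.png

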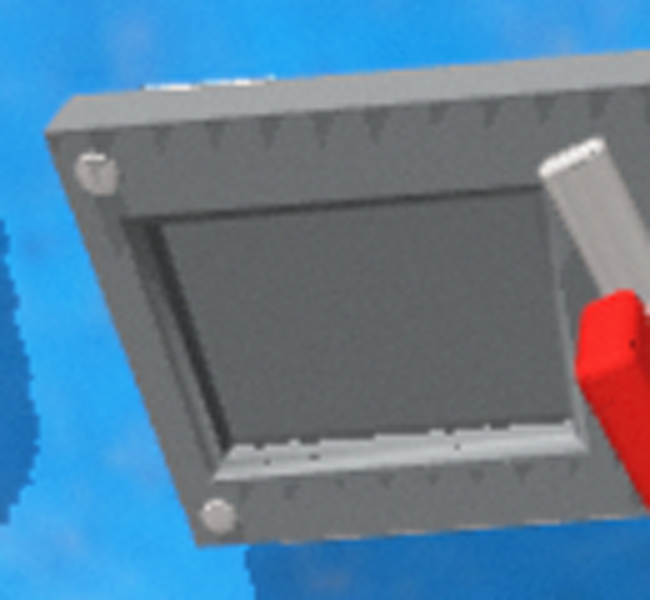

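View pics/r2.png

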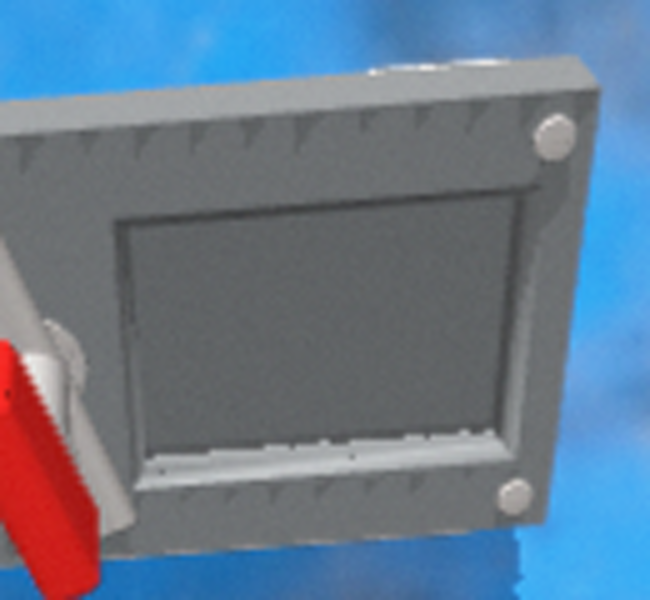

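```bash
cat >> h.py <<'E'
c30,s30=np.cos(np.pi/6),.5
def deck(p):  # x,y of deck-face centre,yaw(rad), dz -> origin (deck face centre), R (deck axes)
    x,y,a=p[:3]; z=53.5+(p[3] if len(p)>3 else 0)
    Rz=np.array([[np.cos(a),-np.sin(a),0],[np.sin(a),np.cos(a),0],[0,0,1]])
    R=Rz@np.array([[c30,0,-s30],[0,1,0],[s30,0,c30]])
    return np.array([x,y,z]),R
COR=np.array([[45,110,0],[-45,110,0],[45,-110,0],[-45,-110,0]],float)
def fitdeck(obs,free4=False):
    from scipy.optimize import least_squares
    def f(p):
        o,R=deck(p); e=[]
        for sn,L,px in obs: e.append(proj(sn,o+R@np.asarray(L,float))-px)
        return np.concatenate(e)
    q=least_squares(f,[514,92,-.13]+([0] if free4 else []))
    return q.x,f(q.x).reshape(-1,2)
E
python3 - <<'E'
from h import *
w=load('wr');s=load('side0')
W=[(174.4,46.2),(204.4,129.2),(409.6,28.4),(399,114.4)]
S=[(390.3,179.3),(366.1,171.0),(332.9,230),(311.4,219)]
ow=[(w,COR[i],np.array(W[i])) for i in range(4)]; os_=[(s,COR[i],np.array(S[i])) for i in range(4)]
for o in (ow,os_,ow+os_):
  for f in (0,1):
    p,e=fitdeck(o,f); print(p.round(3),np.degrees(p[2]).round(2),e.round(1).tolist())
p,_=fitdeck(ow); o,R=deck(p)
im=w['img'][:,:,::-1].copy()
def poly(L):
    P=np.array([proj(w,o+R@np.array(l,float)) for l in L]); cv2.polylines(im,[np.round(P*16).astype(int)],True,(0,255,255),1,cv2.LINE_AA,4)
for sy in (60,-60):
    for hx,hy,z in ((28.5,41.5,0),(25.5,38.5,-12)):
        poly([(hx,sy+hy,z),(-hx,sy+hy,z),(-hx,sy-hy,z),(hx,sy-hy,z)])
poly(COR[[0,1,3,2]])
cv2.imwrite('pics/r3.png',cv2.resize(im[15:140,165:425],None,fx=3,fy=3,interpolation=cv2.INTER_CUBIC))
print(white(w,145,150,225,215)[0])
E
```

```text
[ 5.11459e+02  8.99890e+01 -1.29000e-01] -7.37 [[-1.0, 0.0], [-0.2, 0.3], [1.0, -0.7], [0.1, 0.8]]
[ 5.11827e+02  9.00610e+01 -1.29000e-01 -2.20700e+00] -7.37 [[-0.1, 0.1], [0.4, -0.1], [0.2, -0.4], [-0.5, 0.5]]
[ 5.1618e+02  9.0854e+01 -1.2800e-01] -7.31 [[0.1, -0.6], [0.6, -0.7], [-0.2, 1.2], [-0.5, -0.2]]
[ 5.12269e+02  9.83720e+01 -1.29000e-01 -1.56620e+01] -7.38 [[-0.5, -0.1], [0.4, -0.2], [-0.0, 0.7], [0.2, -0.5]]
[ 5.11975e+02  9.01410e+01 -1.28000e-01] -7.35 [[-1.3, -0.5], [-0.4, -0.1], [0.8, -1.3], [-0.1, 0.3], [-1.3, -1.2], [-0.7, -1.3], [-1.8, 0.5], [-1.9, -1.0]]
[ 5.12358e+02  9.03670e+01 -1.28000e-01 -2.98300e+00] -7.36 [[-0.3, -0.2], [0.2, -0.5], [-0.4, -0.8], [-1.0, 0.1], [-1.3, -0.6], [-0.7, -0.7], [-1.7, 1.0], [-1.7, -0.4]]
((424.8375244140625, 254.3695068359375), (46.477813720703125, 75.4559326171875), 2.3572213649749756)
```

View pics/r3.png

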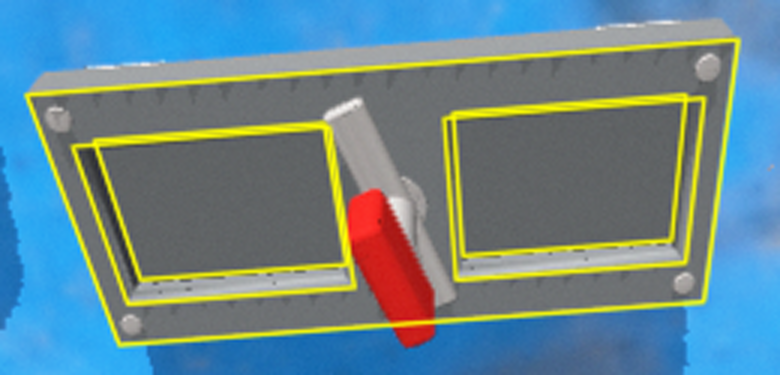

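```bash
cat > rackpose.py <<'E'
from h import *
from scipy.spatial.transform import Rotation as Ro
DP=[511.6,90.1,np.radians(-7.37),-1.0]
O,RD=deck(DP)
RT=np.stack([-RD[:,1],-RD[:,0],-RD[:,2]],1)  # tool x=-deck y, y=-deck x, z=-n
def tgt(lx,ly,lz): return O+RD@np.array([lx,ly,lz],float)
def delta(Rc,pc,Rt,pt):
    return Ro.from_matrix(np.array(Rc).T@Rt).as_rotvec(degrees=True), np.array(Rt).T@(pt-pc)
def avg(n=4):
    P=[];
    for i in range(n):
        st=r.get_state();P.append(st['eef_pos']); R=st['tcp_rot']
        if i<n-1: r.snapshot('side')
    return np.mean(P,0),np.array(R)
E
python3 - <<'E'
from rackpose import *
print(np.linalg.det(RT))
p,R=avg(4); print(p)
t=tgt(0,-60,-12+14.6+70); rv,tr=delta(R,p,RT,t)
print('rot deg',rv,rv/30,'trans in new axes',tr, t)
s=load('wr')
# bar direction
n=RD[:,2]
def onpl(u,v,h):
    o,d=ray(s,u,v); q=O+n*h; return RD.T@(o+d*((q-o)@n)/(d@n)-O)
a=onpl(279.5,50,8);b=onpl(311,116,8);print(a,b,np.arctan2(*(a-b)[[1,0]]))
E
```

```text
1.0
[410.05314677  87.3195745  230.41140857]
rot deg [29.99628233 -1.07440961 -3.9789383 ] [ 0.99987608 -0.03581365 -0.13263128] trans in new axes [ 44.2164863    2.04896607 131.65142815] [467.9033133   35.25212336 115.37344431]
[37.21293279 11.62727438  8.        ] [-33.41910217 -12.00142689   8.        ] 0.322829289074956
```

Emit:
play_rows(commands=[{"translation":[0,0,0],"rotation":[0.25,-0.009,-0.033]},{"translation":[0,0,0],"rotation":[0.25,-0.009,-0.033]},{"translation":[0,0,0],"rotation":[0.25,-0.009,-0.033]},{"translation":[0,0,0],"rotation":[0.25,-0.009,-0.033]},{"translation":[0.55,0.025,0.9],"rotation":[0,0,0]},{"translation":[0.55,0.025,0.9],"rotation":[0,0,0]},{"translation":[0.55,0.025,0.9],"rotation":[0,0,0]},{"translation":[0.55,0.025,0.9],"rotation":[0,0,0]},{"translation":[0,0,0.9],"rotation":[0,0,0]},{"translation":[0,0,0.9],"rotation":[0,0,0]},{"translation":[0,0,0.9],"rotation":[0,0,0]},{"translation":[0,0,0],"rotation":[0,0,0]}])

```text
time_s: 9.1
eef_pos: [454.4, 34.5, 146.5]
tcp_rot: [[-0.123, -0.865, 0.486], [-0.992, 0.109, -0.055], [-0.005, -0.49, -0.872]]
wrist_force: [-0.7, 1.3, -1.2]
finger_gap: 30.8
```

Run:
```python
from rackpose import *
s=snap('wrist','wp2')
p,R=avg(5); print(p)
t=tgt(0,-60,-12+14.6); rv,tr=delta(R,p,RT,t)
print('rot deg',rv,'trans',tr,r.get_state()['joint_pos'].round(1) if hasattr(r.get_state()['joint_pos'],'round') else r.get_state()['joint_pos'], r.get_state()['time_s'])
```

```text
[454.20583436  34.90181862 147.20515979]
rot deg [0.59780974 0.43251382 0.05871975] trans [ -2.10447317   4.19040992 104.3367647 ] [  -8.7    0.9  -12.   141.3   50.3   17.2 -163.7] 9.35
```

View pics/wp2.png

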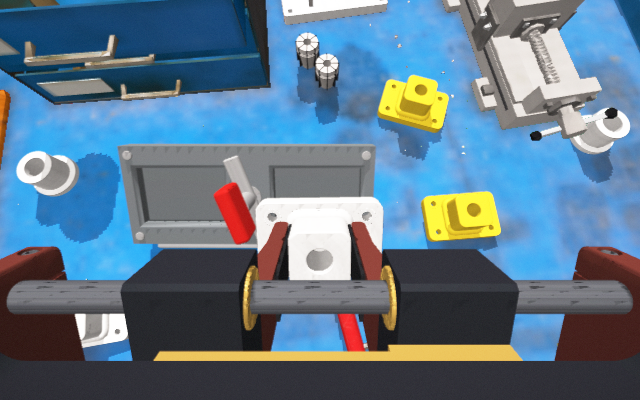

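Emit:
play_rows(commands=[{"translation":[0,0,0],"rotation":[0,0,-0.28]},{"translation":[0,0,0],"rotation":[0,0,-0.28]},{"translation":[0,0,0],"rotation":[0,0,-0.28]},{"translation":[0,0,0],"rotation":[0,0,-0.28]},{"translation":[0,0,0],"rotation":[0,0,-0.28]},{"translation":[0,0,0],"rotation":[0,0,-0.28]},{"translation":[0,0,0],"rotation":[0,0,-0.28]},{"translation":[0,0,0],"rotation":[0,0,-0.28]},{"translation":[0,0,0],"rotation":[0,0,-0.28]},{"translation":[0,0,0],"rotation":[0,0,-0.28]},{"translation":[0,0,0],"rotation":[0,0,-0.28]}])

```text
time_s: 10.45
eef_pos: [454.3, 33.2, 147.4]
tcp_rot: [[0.869, -0.084, 0.488], [-0.065, -0.996, -0.056], [0.491, 0.018, -0.871]]
wrist_force: [-0.3, -0.0, -1.3]
finger_gap: 31.0
```

Run:
```python
from rackpose import *
st=r.get_state();print(st['time_s'],st['eef_pos'],np.round(st['tcp_rot'],3).tolist(),np.round(st['joint_pos'],1))
RT2=RT@np.diag([-1,-1,1]); t=tgt(0,-60,-12+14.6+70); rv,tr=delta(st['tcp_rot'],st['eef_pos'],RT2,t);print(rv,tr)
```

```text
10.45 [454.31676931  33.17864606 147.35984885] [[0.869, -0.084, 0.488], [-0.065, -0.996, -0.056], [0.491, 0.018, -0.871]] [ -7.1   1.  -13.5 141.2  50.4  17.2 -71. ]
[ -0.76461906   0.15485126 -87.28471521] [ 3.79917935 -4.55446145 34.30519899]
```

Emit:
play_rows(commands=[{"translation":[0,0,0],"rotation":[0,0,-0.265]},{"translation":[0,0,0],"rotation":[0,0,-0.265]},{"translation":[0,0,0],"rotation":[0,0,-0.265]},{"translation":[0,0,0],"rotation":[0,0,-0.265]},{"translation":[0,0,0],"rotation":[0,0,-0.265]},{"translation":[0,0,0],"rotation":[0,0,-0.265]},{"translation":[0,0,0],"rotation":[0,0,-0.265]},{"translation":[0,0,0],"rotation":[0,0,-0.265]},{"translation":[0,0,0],"rotation":[0,0,-0.265]},{"translation":[0,0,0],"rotation":[0,0,-0.265]},{"translation":[0,0,0],"rotation":[0,0,-0.265]},{"translation":[0,0,0],"rotation":[0,0,0]}])

```text
time_s: 11.65
eef_pos: [454.3, 33.2, 147.3]
tcp_rot: [[0.126, 0.864, 0.488], [0.992, -0.113, -0.057], [0.006, 0.491, -0.871]]
wrist_force: [-0.2, 0.1, -2.5]
finger_gap: 30.9
```

```bash
cat >> rackpose.py <<'E'
RT=RT@np.diag([-1,-1,1])
E
python3 - <<'E'
from rackpose import *
p,R=avg(4);st=r.get_state();print(st['time_s'],p,np.round(R,3).tolist(),np.round(st['joint_pos'],1))
t=tgt(0,-60,-12+14.6+30); rv,tr=delta(R,p,RT,t);print(rv,tr)
E
```

```text
11.8 [454.34802654  33.27296829 147.26444299] [[0.131, 0.863, 0.487], [0.991, -0.118, -0.056], [0.009, 0.491, -0.871]] [ -5.6   1.1 -15.  141.1  50.5  17.2  15.8]
[-0.61761329 -0.38636509 -0.37474506] [ 3.7016268  -4.52312613 74.21312525]
```

Emit:
play_rows(commands=[{"translation":[0,0,0],"rotation":[-0.021,-0.013,-0.012]},{"translation":[0.046,-0.057,0.93],"rotation":[0,0,0]},{"translation":[0.046,-0.057,0.93],"rotation":[0,0,0]},{"translation":[0.046,-0.057,0.93],"rotation":[0,0,0]},{"translation":[0.046,-0.057,0.93],"rotation":[0,0,0]},{"translation":[0,0,0],"rotation":[0,0,0]},{"translation":[0,0,0],"rotation":[0,0,0]}])

```text
time_s: 12.5
eef_pos: [487.2, 33.2, 80.0]
tcp_rot: [[0.126, 0.86, 0.494], [0.992, -0.108, -0.064], [-0.002, 0.498, -0.867]]
wrist_force: [0.3, -0.6, -2.3]
finger_gap: 30.5
```

Run:
```python
from rackpose import *
s=snap('wrist','wp3');snap('scene','sc3');snap('side','sd3')
p,R=avg(5);st=r.get_state();print(st['time_s'],p,np.round(st['joint_pos'],1))
t=tgt(0,-60,-12+14.6); rv,tr=delta(R,p,RT,t);print(rv,tr)
S=load('scene0')
im=load('sc3')['img'][150:270,200:350,::-1]; cv2.imwrite('pics/sc3c.png',cv2.resize(im,None,fx=5,fy=5,interpolation=cv2.INTER_CUBIC))
```

```text
12.85 [487.88084104  33.38649156  81.15869068] [ -7.8  13.8 -12.5 141.5  99.   16.1 -31.8]
[ 0.06105448 -0.0473329   0.24611089] [-0.71242535 -0.25799058 30.34325462]
```

View pics/wp3.png

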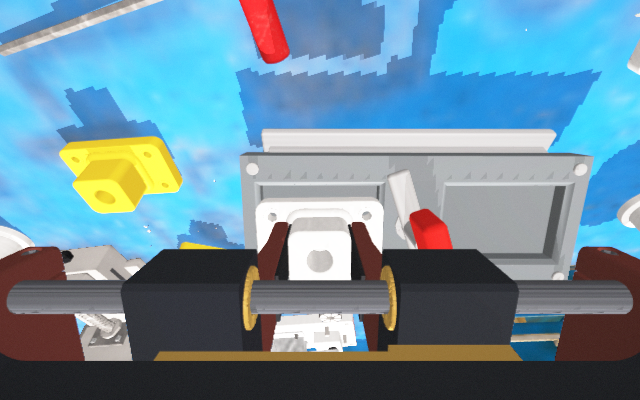

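View pics/sc3c.png

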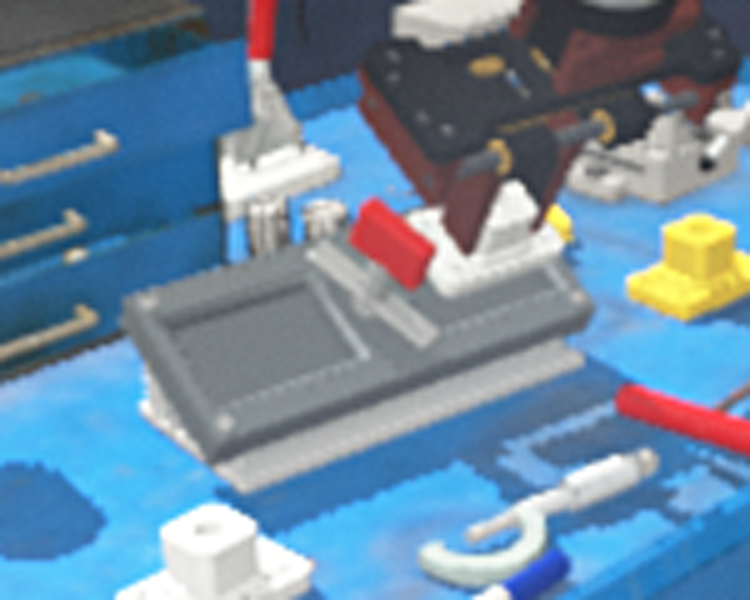

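Run:
```python
from rackpose import *
w=load('wp3')
im=w['img'][:,:,::-1].copy()
def poly(L,o,R):
    P=np.array([proj(w,o+R@np.array(l,float)) for l in L]); cv2.polylines(im,[np.round(P*16).astype(int)],True,(0,255,255),1,cv2.LINE_AA,4)
for sy in (60,-60):
    for hx,hy,z in ((28.5,41.5,0),(25.5,38.5,-12)):
        poly([(hx,sy+hy,z),(-hx,sy+hy,z),(-hx,sy-hy,z),(hx,sy-hy,z)],O,RD)
poly(COR[[0,1,3,2]],O,RD)
cv2.imwrite('pics/w3a.png',cv2.resize(im[130:290,225:420],None,fx=4,fy=3.7,interpolation=cv2.INTER_CUBIC))
cv2.imwrite('pics/w3b.png',cv2.resize(im[130:290,415:610],None,fx=4,fy=3.7,interpolation=cv2.INTER_CUBIC))
```

```text
(no output)
```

View pics/w3a.png

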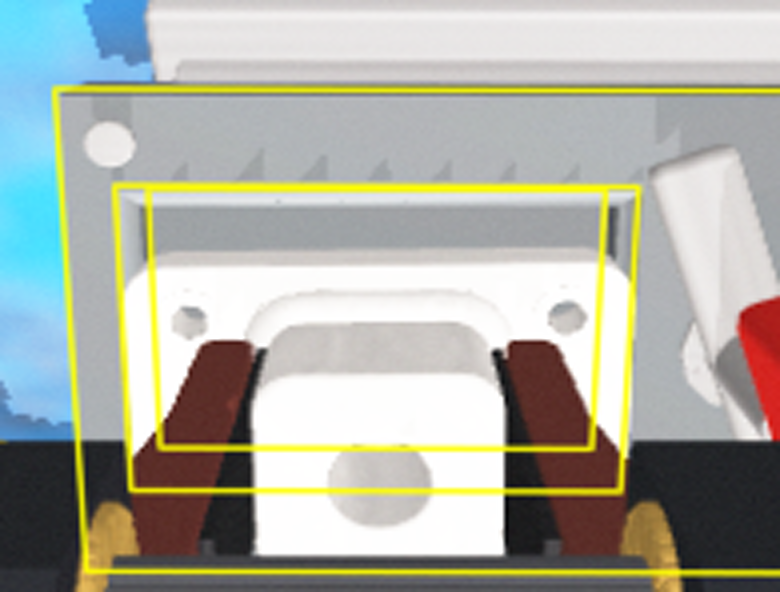

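View pics/w3b.png

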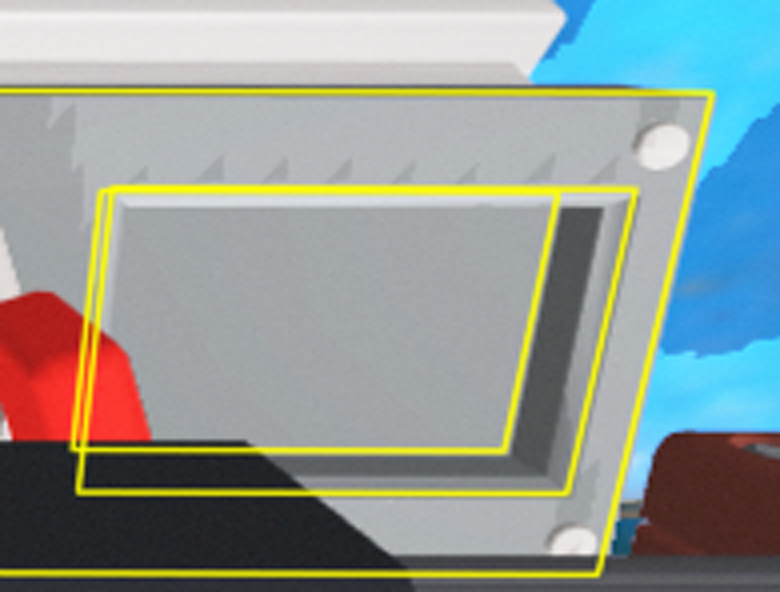

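Emit:
play_rows(commands=[{"translation":[-0.035,-0.013,0.4],"rotation":[0,0,0]},{"translation":[0,0,0.4],"rotation":[0,0,0]},{"translation":[0,0,0.2],"rotation":[0,0,0]},{"translation":[0,0,0.2],"rotation":[0,0,0]},{"translation":[0,0,0.15],"rotation":[0,0,0]},{"translation":[0,0,0],"rotation":[0,0,0]},{"translation":[0,0,0],"rotation":[0,0,0]}])

```text
time_s: 13.55
eef_pos: [500.7, 30.9, 56.8]
tcp_rot: [[0.124, 0.86, 0.496], [0.992, -0.106, -0.064], [-0.002, 0.5, -0.866]]
wrist_force: [0.3, 0.7, -1.8]
finger_gap: 30.5
```

Run:
```python
from rackpose import *
s=snap('wrist','wp4')
p,R=avg(4);st=r.get_state();print(st['time_s'],p,np.round(st['joint_pos'],1),st['wrist_force'])
t=tgt(0,-60,-12+14.6); rv,tr=delta(R,p,RT,t);print(rv,tr)
cv2.imwrite('pics/w4a.png',cv2.resize(s['img'][150:310,225:420,::-1],None,fx=4,fy=3.7,interpolation=cv2.INTER_CUBIC))
```

```text
13.75 [500.80395303  31.00731051  56.94171734] [ -4.3  18.7 -15.5 140.6 110.6  18.4 -42.3] [ 0.02454483 -0.55675031 -1.8250664 ]
[ 0.01330786 -0.03307693  0.27393169] [-0.01062951  0.48690922  2.80997057]
```

View pics/w4a.png

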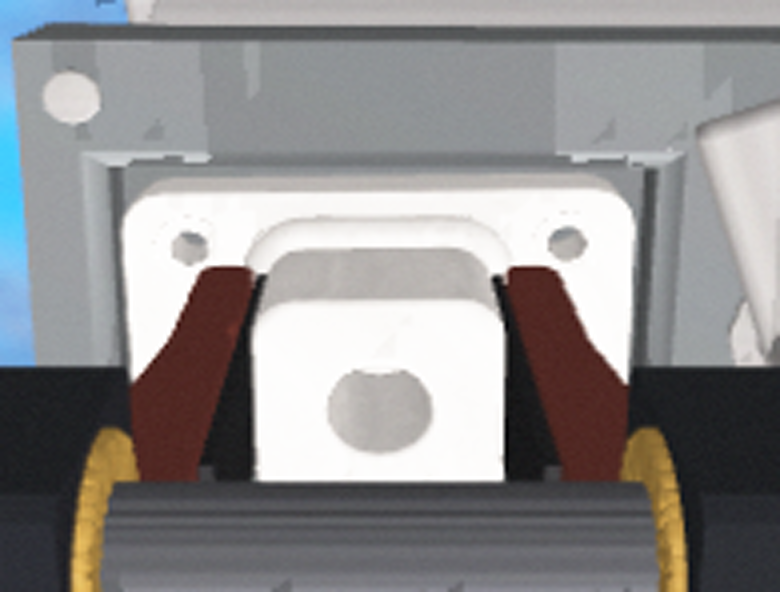

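Emit:
play_rows(commands=[{"translation":[0,0.015,0.05],"rotation":[0,0,0]},{"translation":[0,0,0.05],"rotation":[0,0,0]},{"translation":[0,0,0],"rotation":[0,0,0]}])

```text
time_s: 14.05
eef_pos: [502.1, 30.9, 55.6]
tcp_rot: [[0.124, 0.859, 0.497], [0.992, -0.106, -0.064], [-0.002, 0.501, -0.866]]
wrist_force: [-5.1, 0.2, 6.6]
finger_gap: 30.8
```

Emit:
play_rows(commands=[{"translation":[0,0,0.05],"rotation":[0,0,0]},{"translation":[0,0,0],"rotation":[0,0,0]},{"translation":[0,0,0],"rotation":[0,0,0]}])

```text
time_s: 14.35
eef_pos: [502.3, 30.9, 55.4]
tcp_rot: [[0.122, 0.859, 0.498], [0.992, -0.105, -0.064], [-0.002, 0.502, -0.865]]
wrist_force: [-14.8, 0.0, 23.5]
finger_gap: 30.8
```

Run:
```python
from rackpose import *
F=[]
for i in range(4): F.append(r.get_state()['wrist_force']); r.snapshot('side')
print(np.mean(F,0), RD.T@np.mean(F,0))
p,R=avg(1)
t=tgt(0,-60,-12+14.6); rv,tr=delta(R,p,RT,t);print(rv,tr)
```

```text
[-15.10490274  -0.08774734  23.48016566] [-1.22332771 -2.02462407 27.81884851]
[ 0.10940872 -0.04899397  0.36588144] [-0.10860656 -0.030494    0.73218274]
```

Emit:
play_rows(commands=[{"translation":[0,0,-0.04],"rotation":[0,0,0]},{"translation":[0,0,0],"rotation":[0,0,0]},{"translation":[0,0,0],"rotation":[0,0,0]},{"translation":[0,0,0],"rotation":[0,0,0]},{"translation":[0,0,0],"rotation":[0,0,0]}], grip=0.52)

```text
time_s: 15.05
eef_pos: [502.2, 30.8, 54.9]
tcp_rot: [[0.124, 0.86, 0.496], [0.992, -0.106, -0.064], [-0.002, 0.5, -0.866]]
wrist_force: [0.3, 0.5, 0.2]
finger_gap: 45.8
```

Emit:
play_rows(commands=[{"translation":[0,0,-0.5],"rotation":[0,0,0]},{"translation":[0,0,-1],"rotation":[0,0,0]},{"translation":[0,0,-1],"rotation":[0,0,0]},{"translation":[0,0,-1],"rotation":[0,0,0]},{"translation":[0,0,0],"rotation":[0,0,0]}])

```text
time_s: 15.55
eef_pos: [467.3, 35.6, 117.0]
tcp_rot: [[0.125, 0.858, 0.498], [0.992, -0.108, -0.063], [-0.0, 0.502, -0.865]]
wrist_force: [0.3, 0.9, 0.1]
finger_gap: 46.1
```

Run:
```python
from rackpose import *
s=snap('wrist','wp5'); st=r.get_state(); print(st['time_s'],st['eef_pos'],np.round(st['tcp_rot'],3).tolist(),np.round(st['joint_pos'],1))
```

```text
15.6 [468.06415314  35.52909703 116.563445  ] [[0.124, 0.858, 0.498], [0.992, -0.107, -0.063], [-0.001, 0.502, -0.865]] [-12.1   6.6  -9.1 142.3  74.9  15.3  -8.9]
```

View pics/wp5.png

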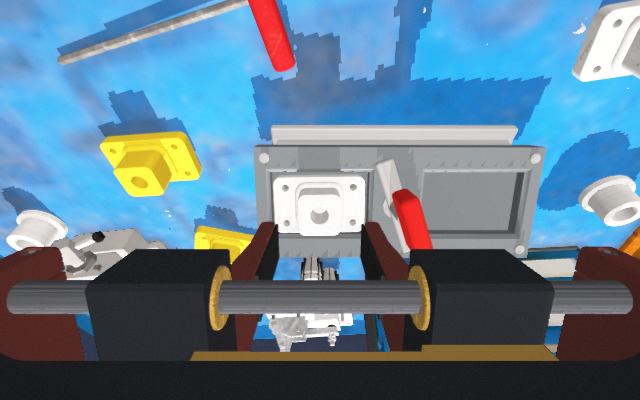

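Run:
```python
from rackpose import *
p,R=avg(3)
up=np.array([0,0,60.]);print('up',R.T@up/20)
d=np.array([424.8,254.4,215])-p-up; print('d',R.T@d/20)
a=np.radians(2.4); Rt=np.array([[np.cos(a),np.sin(a),0],[np.sin(a),-np.cos(a),0],[0,0,-1]])
print(np.linalg.det(Rt)); rv=Ro.from_matrix(R.T@Rt).as_rotvec(degrees=True);print(rv,rv/30)
```

```text
up [-0.00659503  1.50215605 -2.59682185]
d [10.59438064 -2.04014556 -3.46108126]
1.0000000000000002
[ 24.97941063 -20.97733447  78.56569034] [ 0.83264702 -0.69924448  2.61885634]
```

Emit:
play_rows(commands=[{"translation":[0,0.5,-0.87],"rotation":[0,0,0]},{"translation":[0,0.5,-0.87],"rotation":[0,0,0]},{"translation":[0,0.5,-0.87],"rotation":[0,0,0]},{"translation":[0.96,-0.185,-0.315],"rotation":[0,0,0]},{"translation":[0.96,-0.185,-0.315],"rotation":[0,0,0]},{"translation":[0.96,-0.185,-0.315],"rotation":[0,0,0]},{"translation":[0.96,-0.185,-0.315],"rotation":[0,0,0]},{"translation":[0.96,-0.185,-0.315],"rotation":[0,0,0]},{"translation":[0.96,-0.185,-0.315],"rotation":[0,0,0]},{"translation":[0.96,-0.185,-0.315],"rotation":[0,0,0]},{"translation":[0.96,-0.185,-0.315],"rotation":[0,0,0]},{"translation":[0.96,-0.185,-0.315],"rotation":[0,0,0]}], grip=0.75)

```text
time_s: 16.9
eef_pos: [433.2, 214.0, 204.7]
tcp_rot: [[0.126, 0.859, 0.497], [0.992, -0.107, -0.066], [-0.004, 0.501, -0.865]]
wrist_force: [0.1, -0.2, 0.5]
finger_gap: 65.8
```

Emit:
play_rows(commands=[{"translation":[0.96,-0.185,-0.315],"rotation":[0,0,0]},{"translation":[0.96,-0.185,-0.315],"rotation":[0.076,-0.064,0.238]},{"translation":[0,0,0],"rotation":[0.076,-0.064,0.238]},{"translation":[0,0,0],"rotation":[0.076,-0.064,0.238]},{"translation":[0,0,0],"rotation":[0.076,-0.064,0.238]},{"translation":[0,0,0],"rotation":[0.076,-0.064,0.238]},{"translation":[0,0,0],"rotation":[0.076,-0.064,0.238]},{"translation":[0,0,0],"rotation":[0.076,-0.064,0.238]},{"translation":[0,0,0],"rotation":[0.076,-0.064,0.238]},{"translation":[0,0,0],"rotation":[0.076,-0.064,0.238]},{"translation":[0,0,0],"rotation":[0.076,-0.064,0.238]},{"translation":[0,0,0],"rotation":[0.076,-0.064,0.238]}])

```text
time_s: 18.1
eef_pos: [425.8, 252.0, 210.9]
tcp_rot: [[0.999, 0.033, -0.005], [0.033, -0.999, -0.004], [-0.005, 0.004, -1.0]]
wrist_force: [-0.5, -0.6, 0.2]
finger_gap: 66.0
```

Run:
```python
from rackpose import *
r.snapshot('side');p,R=avg(3); st=r.get_state()
s=snap('wrist','wa'); print(st['time_s'],p,np.round(R,3).tolist(),np.round(st['joint_pos'],1))
```

```text
18.25 [426.43869156 250.93904974 210.88456907] [[0.999, 0.039, -0.003], [0.039, -0.999, -0.005], [-0.003, 0.005, -1.0]] [-18.6  13.1 -20.6 108.7   5.4  59.5 -39.2]
```

View pics/wa.png

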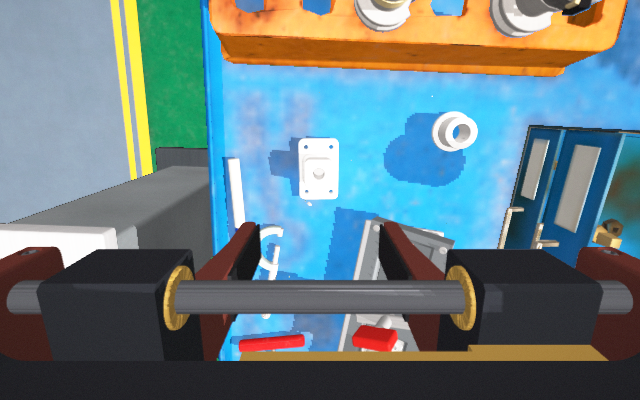

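Run:
```python
from rackpose import *
s=load('wa'); a,c=white(s,285,125,355,210);print(a,cv2.boundingRect(c))
print('orange edge z=0..', [onz(s,310,y,z).round() for y,z in((66,0),(38,70),(66,70))])
R=np.array(r.get_state()['tcp_rot']);p=np.array([426.4,250.9,210.9])
print(R.round(4).tolist(),R.T@(np.array([*a[0],14.6])-p)/20, np.degrees(np.arctan2(R[1,0],R[0,0])))
```

```text
((424.2112731933594, 256.56634521484375), (46.62655258178711, 72.56864929199219), 2.818920850753784) (298, 138, 41, 62)
orange edge z=0.. [array([411., 370.,   0.]), array([412., 384.,  70.]), array([413., 361.,  70.])]
[[0.9991, 0.0423, -0.0029], [0.0423, -0.9991, -0.0042], [-0.0031, 0.0041, -1.0]] [-0.06687866 -0.32772963  9.81399972] 2.4248079141247145
```

Run:
```python
from rackpose import *
p,R=avg(4);print(p,R.round(4).tolist())
a=np.radians(2.8); Rt=np.array([[np.cos(a),np.sin(a),0],[np.sin(a),-np.cos(a),0],[0,0,-1]])
rv,tr=delta(R,p,Rt,np.array([424.3,256.4,14.6]));print(rv/30,tr/20)
```

```text
[424.62315306 253.06853193 211.65791936] [[0.999, 0.0436, -0.0028], [0.0436, -0.999, -0.0023], [-0.0029, 0.0022, -1.0]]
[ 0.00412649  0.00557986 -0.00996329] [-8.00129060e-03 -1.67163836e-01  9.85289597e+00]
```

Emit:
play_rows(commands=[{"translation":[0,-0.17,1],"rotation":[0.004,0.006,-0.008]},{"translation":[0,0,1],"rotation":[0,0,0]},{"translation":[0,0,1],"rotation":[0,0,0]},{"translation":[0,0,1],"rotation":[0,0,0]},{"translation":[0,0,1],"rotation":[0,0,0]},{"translation":[0,0,1],"rotation":[0,0,0]},{"translation":[0,0,1],"rotation":[0,0,0]},{"translation":[0,0,0.5],"rotation":[0,0,0]},{"translation":[0,0,0],"rotation":[0,0,0]},{"translation":[0,0,0],"rotation":[0,0,0]}])

```text
time_s: 19.45
eef_pos: [424.4, 257.5, 62.9]
tcp_rot: [[0.999, 0.046, 0.0], [0.046, -0.999, 0.002], [0.0, -0.002, -1.0]]
wrist_force: [-0.7, -0.2, 0.5]
finger_gap: 65.8
```

Run:
```python
from rackpose import *
s=snap('wrist','wa2')
a=np.radians(2.8); Rt=np.array([[np.cos(a),np.sin(a),0],[np.sin(a),-np.cos(a),0],[0,0,-1]])
for i in range(3):
    p,R=avg(2);print(p,R.round(4)[:,0])
    rv,tr=delta(R,p,Rt,np.array([424.3,256.4,14.6]));print(rv,tr)
```

```text
[424.8109806  257.54586464  63.28796671] [0.999  0.0453 0.0014]
[-0.1275434  -0.07890136 -0.20496286] [-0.56634579  1.11953535 48.68796671]
[424.87225655 257.48476712  63.34254046] [0.999  0.045  0.0014]
[-0.12360947 -0.07942822 -0.21816125] [-0.62456398  1.05551745 48.74254046]
[424.87180503 257.39428666  63.30314783] [0.999  0.0449 0.0014]
[-0.12575937 -0.07774882 -0.22768303] [-0.61969304  0.96516708 48.70314783]
```

View pics/wa2.png

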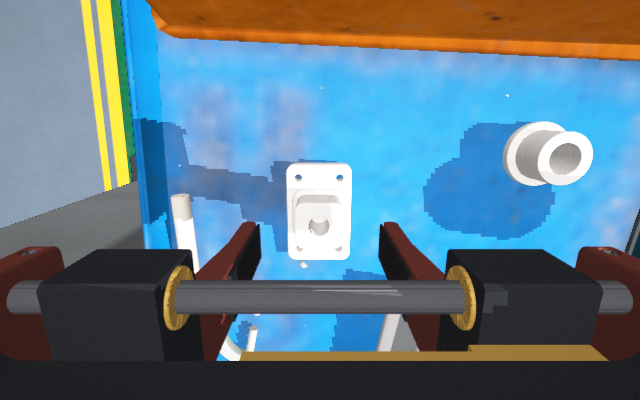

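Run:
```python
from rackpose import *
s=load('wa2'); a,c=white(s,275,155,360,265);print(a,cv2.boundingRect(c))
a=np.radians(2.8); Rt=np.array([[np.cos(a),np.sin(a),0],[np.sin(a),-np.cos(a),0],[0,0,-1]])
P=np.array([424.3,256.4,0]);
def w(l): return P+Rt@np.diag([1,-1,-1])@np.array(l,float)
im=s['img'][:,:,::-1].copy()
for hx,hy,z in((23,36,10),(16,16,36)):
    Q=np.array([proj(s,w(q)) for q in((hx,hy,z),(-hx,hy,z),(-hx,-hy,z),(hx,-hy,z))]);cv2.polylines(im,[np.round(Q*16).astype(int)],True,(0,0,255),1,cv2.LINE_AA,4)
cv2.imwrite('pics/wa2c.png',cv2.resize(im[150:275,265:375],None,fx=4.7,fy=4.7,interpolation=cv2.INTER_CUBIC))
```

```text
((424.3547668457031, 257.1927185058594), (46.22274398803711, 72.96070861816406), 2.594292640686035) (286, 162, 66, 98)
```

View pics/wa2c.png

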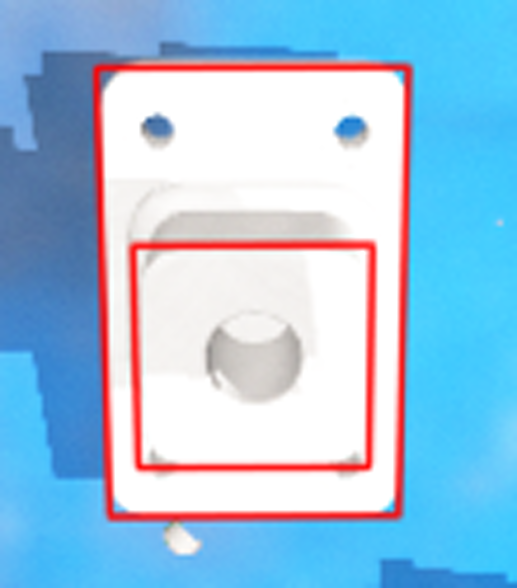

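Emit:
play_rows(commands=[{"translation":[-0.025,0.035,0.8],"rotation":[-0.004,-0.003,-0.004]},{"translation":[0,0,0.8],"rotation":[0,0,0]},{"translation":[0,0,0.5],"rotation":[0,0,0]},{"translation":[0,0,0.33],"rotation":[0,0,0]},{"translation":[0,0,0],"rotation":[0,0,0]},{"translation":[0,0,0],"rotation":[0,0,0]}])

```text
time_s: 20.25
eef_pos: [424.0, 256.5, 14.1]
tcp_rot: [[0.999, 0.047, -0.001], [0.047, -0.999, -0.0], [-0.001, 0.0, -1.0]]
wrist_force: [-0.0, -0.1, 0.0]
finger_gap: 65.8
```

Emit:
play_rows(commands=[{"translation":[0,0,0],"rotation":[0,0,0]},{"translation":[0,0,0],"rotation":[0,0,0]},{"translation":[0,0,0],"rotation":[0,0,0]},{"translation":[0,0,0],"rotation":[0,0,0]},{"translation":[0,0,0],"rotation":[0,0,0]},{"translation":[0,0,0],"rotation":[0,0,0]},{"translation":[0,0,0],"rotation":[0,0,0]}], grip=0, force=35)

```text
time_s: 20.95
eef_pos: [423.9, 256.3, 13.9]
tcp_rot: [[0.999, 0.047, -0.001], [0.047, -0.999, -0.001], [-0.001, 0.001, -1.0]]
wrist_force: [-1.3, -0.5, 2.2]
finger_gap: 30.5
```

Run:
```python
from rackpose import *
p,R=avg(4);print(p,R.round(4).tolist(),r.get_state()['finger_gap'])
```

```text
[423.91014112 256.34482521  13.91536824] [[0.9989, 0.0469, -0.0015], [0.0469, -0.9989, -0.0006], [-0.0015, 0.0005, -1.0]] 30.962847255709132
```

Run:
```python
from rackpose import *
RT2=np.stack([RD[:,0],-RD[:,1],-RD[:,2]],1)
p=np.array([424.0,256.4,14.]);R=np.array(r.get_state()['tcp_rot'])
t=tgt(0,60,-12+14.3+75); print(t)
rv,_=delta(R,p,RT2,t); print('rot',rv/30)
p1=p+[0,0,180]
mid=np.array([470,165,194.]); print('mid',R.T@(mid-p1)/20); print('then',RT2.T@(t-mid)/20)
s=load('side0');print([onz(s,391,229,z).round() for z in(60,150)],[onz(s,452,153,z).round() for z in(60,150)])
```

```text
[480.96588885 154.5621884  119.44376371]
rot [-0.08656492  1.00014611  0.32794602]
mid [ 2.08306227e+00  4.67287397e+00 -6.39106160e-04]
then [-1.33501475  0.44724576  3.53373518]
[array([649.,  80.,  60.]), array([659.,  36., 150.])] [array([655., 386.,  60.]), array([664., 311., 150.])]
```

Emit:
play_rows(commands=[{"translation":[0,0,-0.5],"rotation":[0,0,0]},{"translation":[0,0,-1],"rotation":[0,0,0]},{"translation":[0,0,-1],"rotation":[0,0,0]},{"translation":[0,0,-1],"rotation":[0,0,0]},{"translation":[0,0,-1],"rotation":[0,0,0]},{"translation":[0,0,-1],"rotation":[0,0,0]},{"translation":[0,0,-1],"rotation":[0,0,0]},{"translation":[0,0,-1],"rotation":[0,0,0]},{"translation":[0,0,-1],"rotation":[0,0,0]},{"translation":[0,0,-0.5],"rotation":[0,0,0]},{"translation":[0.416,0.935,0],"rotation":[0,0,0]},{"translation":[0.416,0.935,0],"rotation":[0,0,0]}])

```text
time_s: 22.3
eef_pos: [442.3, 219.8, 194.1]
tcp_rot: [[0.999, 0.049, -0.001], [0.049, -0.999, -0.0], [-0.002, 0.0, -1.0]]
wrist_force: [-0.4, 0.2, -1.7]
finger_gap: 31.1
```

Emit:
play_rows(commands=[{"translation":[0.416,0.935,0],"rotation":[0,0,0]},{"translation":[0.416,0.935,0],"rotation":[0,0,0]},{"translation":[0.416,0.935,0],"rotation":[0,0,0]},{"translation":[0,0,0],"rotation":[-0.022,0.25,0.082]},{"translation":[0,0,0],"rotation":[-0.022,0.25,0.082]},{"translation":[0,0,0],"rotation":[-0.022,0.25,0.082]},{"translation":[0,0,0],"rotation":[-0.022,0.25,0.082]},{"translation":[0,0,0],"rotation":[0,0,0]},{"translation":[0,0,0],"rotation":[0,0,0]}])

```text
time_s: 23.2
eef_pos: [470.3, 162.0, 192.8]
tcp_rot: [[0.898, -0.107, 0.426], [-0.089, -0.994, -0.064], [0.43, 0.019, -0.903]]
wrist_force: [-0.0, -0.2, -1.4]
finger_gap: 30.6
```

```bash
cat >> rackpose.py <<'E'
RT2=np.stack([RD[:,0],-RD[:,1],-RD[:,2]],1)
E
python3 - <<'E'
from rackpose import *
s=snap('wrist','wq1');p,R=avg(3);st=r.get_state();print(st['time_s'],p,st['finger_gap'],np.round(st['joint_pos'],1))
t=tgt(0,60,-12+14.2+40);rv,tr=delta(R,p,RT2,t); print('rot',rv/30,tr/20)
E
```

```text
23.35 [471.24389338 161.77637157 193.11603146] 30.838146843828643 [-21.5   3.7 -16.6 127.9  34.7  35.4 -70.4]
rot [0.01471664 0.14828079 0.04597809] [-1.38423845  0.29537405  5.20927992]
```

View pics/wq1.png

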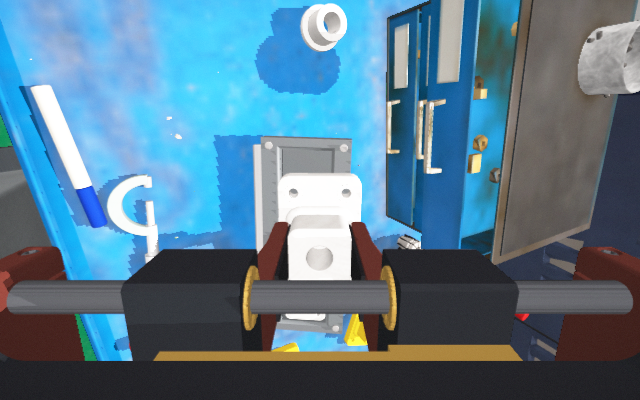

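Emit:
play_rows(commands=[{"translation":[0,0,0],"rotation":[0.015,0.148,0.046]},{"translation":[-0.28,0.06,0.86],"rotation":[0,0,0]},{"translation":[-0.28,0.06,0.86],"rotation":[0,0,0]},{"translation":[-0.28,0.06,0.86],"rotation":[0,0,0]},{"translation":[-0.28,0.06,0.86],"rotation":[0,0,0]},{"translation":[-0.26,0.06,0.86],"rotation":[0,0,0]},{"translation":[0,0,0.9],"rotation":[0,0,0]},{"translation":[0,0,0],"rotation":[0,0,0]},{"translation":[0,0,0],"rotation":[0,0,0]}])

```text
time_s: 24.25
eef_pos: [498.3, 151.8, 88.9]
tcp_rot: [[0.859, -0.129, 0.496], [-0.111, -0.992, -0.065], [0.5, 0.001, -0.866]]
wrist_force: [0.9, 0.2, -1.7]
finger_gap: 31.0
```

Run:
```python
from rackpose import *
w=s=snap('wrist','wq2');p,R=avg(3);st=r.get_state();print(st['time_s'],p,st['finger_gap'],np.round(st['joint_pos'],1),st['wrist_force'])
t=tgt(0,60,-12+14.2);rv,tr=delta(R,p,RT2,t); print('rot',rv/30,tr/20)
im=w['img'][:,:,::-1].copy()
def poly(L,o,R):
    P=np.array([proj(w,o+R@np.array(l,float)) for l in L]); cv2.polylines(im,[np.round(P*16).astype(int)],True,(0,255,255),1,cv2.LINE_AA,4)
for hx,hy,z in ((28.5,41.5,0),(25.5,38.5,-12)):
  poly([(hx,60+hy,z),(-hx,60+hy,z),(-hx,60-hy,z),(hx,60-hy,z)],O,RD)
poly(COR[[0,1,3,2]],O,RD)
cv2.imwrite('pics/wq2c.png',cv2.resize(im[100:300,220:420],None,fx=3,fy=3,interpolation=cv2.INTER_CUBIC))
```

```text
24.4 [498.28606817 152.24502234  89.72548182] 31.006830150980278 [ -26.6   16.2  -11.   135.1   76.3   24.2 -114.2] [-0.04163939 -0.35362207 -1.03505461]
rot [-0.00129378 -0.00395687 -0.00061703] [-0.01370345 -0.00381267  2.03130251]
```

View pics/wq2c.png

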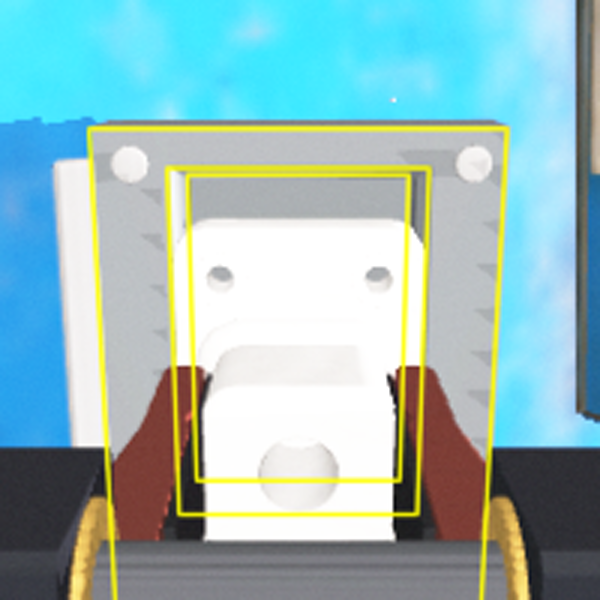

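Emit:
play_rows(commands=[{"translation":[0,0,0.6],"rotation":[0,0,0]},{"translation":[0,0,0.5],"rotation":[0,0,0]},{"translation":[0,0,0.3],"rotation":[0,0,0]},{"translation":[0,0,0.25],"rotation":[0,0,0]},{"translation":[0,0,0.2],"rotation":[0,0,0]},{"translation":[0,0,0],"rotation":[0,0,0]},{"translation":[0,0,0],"rotation":[0,0,0]}])

```text
time_s: 25.1
eef_pos: [516.3, 149.8, 57.3]
tcp_rot: [[0.858, -0.128, 0.497], [-0.111, -0.992, -0.064], [0.501, -0.0, -0.865]]
wrist_force: [-0.6, 1.1, -1.9]
finger_gap: 30.6
```

Run:
```python
from rackpose import *
s=snap('wrist','wq3');p,R=avg(4);st=r.get_state();print(st['time_s'],p,st['finger_gap'],np.round(st['joint_pos'],1),st['wrist_force'])
t=tgt(0,60,-12+14.2);rv,tr=delta(R,p,RT2,t); print('rot',rv/30,tr/20)
cv2.imwrite('pics/wq3c.png',cv2.resize(s['img'][120:320,220:420,::-1],None,fx=3,fy=3,interpolation=cv2.INTER_CUBIC))
```

```text
25.3 [516.323679   149.89780258  57.32652411] 30.154123370909492 [ -26.3   21.5   -9.4  134.4   88.4   22.9 -125.2] [ 0.97022424  0.088135   -2.20664343]
rot [-0.00093674 -0.00278672  0.00050349] [ 0.00863402 -0.00451414  0.17364435]
```

View pics/wq3c.png

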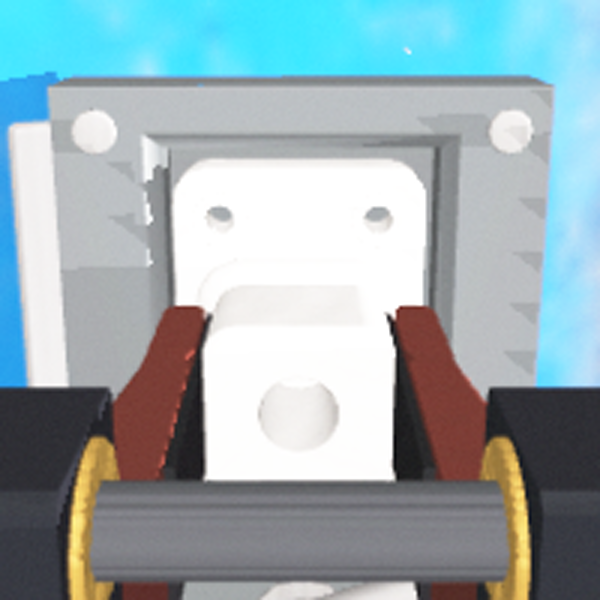

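Inside the pocket and not touching the floor yet. I'll ease it down the last few millimetres.

Emit:
play_rows(commands=[{"translation":[0,0,0.06],"rotation":[0,0,0]},{"translation":[0,0,0.06],"rotation":[0,0,0]},{"translation":[0,0,0],"rotation":[0,0,0]},{"translation":[0,0,0],"rotation":[0,0,0]}])

```text
time_s: 25.7
eef_pos: [517.5, 149.6, 54.9]
tcp_rot: [[0.858, -0.128, 0.497], [-0.111, -0.992, -0.064], [0.501, 0.0, -0.865]]
wrist_force: [-1.2, 0.5, -2.1]
finger_gap: 31.0
```

Emit:
play_rows(commands=[{"translation":[0,0,0.04],"rotation":[0,0,0]},{"translation":[0,0,0],"rotation":[0,0,0]},{"translation":[0,0,0],"rotation":[0,0,0]}])

```text
time_s: 26.0
eef_pos: [517.7, 149.6, 54.7]
tcp_rot: [[0.858, -0.128, 0.497], [-0.111, -0.992, -0.064], [0.501, -0.0, -0.865]]
wrist_force: [-6.5, -1.7, 7.0]
finger_gap: 30.6
```

Emit:
play_rows(commands=[{"translation":[0,0,0.03],"rotation":[0,0,0]},{"translation":[0,0,0],"rotation":[0,0,0]},{"translation":[0,0,0],"rotation":[0,0,0]}])

```text
time_s: 26.3
eef_pos: [517.7, 149.6, 54.6]
tcp_rot: [[0.858, -0.128, 0.498], [-0.111, -0.992, -0.064], [0.502, -0.0, -0.865]]
wrist_force: [-12.2, -1.6, 17.0]
finger_gap: 30.8
```

Emit:
play_rows(commands=[{"translation":[0,0,-0.02],"rotation":[0,0,0]},{"translation":[0,0,0],"rotation":[0,0,0]},{"translation":[0,0,0],"rotation":[0,0,0]},{"translation":[0,0,0],"rotation":[0,0,0]},{"translation":[0,0,0],"rotation":[0,0,0]}], grip=0.55)

```text
time_s: 26.8
eef_pos: [518.1, 149.5, 54.0]
tcp_rot: [[0.858, -0.128, 0.497], [-0.111, -0.992, -0.064], [0.501, 0.0, -0.865]]
wrist_force: [0.8, -0.3, -0.3]
finger_gap: 48.2
```

Emit:
play_rows(commands=[{"translation":[0,0,-0.5],"rotation":[0,0,0]},{"translation":[0,0,-1],"rotation":[0,0,0]},{"translation":[0,0,-1],"rotation":[0,0,0]},{"translation":[0,0,-1],"rotation":[0,0,0]},{"translation":[0,0,-0.8],"rotation":[0,0,0]},{"translation":[0,0,0],"rotation":[0,0,0]}])

```text
time_s: 27.4
eef_pos: [475.4, 155.7, 130.2]
tcp_rot: [[0.857, -0.127, 0.499], [-0.111, -0.992, -0.062], [0.503, -0.002, -0.864]]
wrist_force: [-0.1, 0.4, 0.6]
finger_gap: 48.4
```

Run:
```python
from rackpose import *
s=snap('wrist','wq5'); p,R=avg(3);st=r.get_state(); print(st['time_s'],p,np.round(st['joint_pos'],1))
t=tgt(0,0,46-19+60);
for ang in (0.3,):
    # tool x perpendicular to bar: keep -> rotation about n
    c,sn=np.cos(ang),np.sin(ang); bx=RD@np.array([c,sn,0]); by=RD@np.array([-sn,c,0])
    Rt=np.stack([by,bx,-RD[:,2]],1); print(np.linalg.det(Rt))
    rv,tr=delta(R,p,Rt,t);print(rv,rv/30,R.T@(t-p)/20)
c=load('scene0');q=snap('scene','sc5');cv2.imwrite('pics/sc5c.png',cv2.resize(q['img'][150:270,200:350,::-1],None,fx=5,fy=5,interpolation=cv2.INTER_CUBIC))
```

```text
27.55 [475.62220875 155.10714357 128.71096716] [ -26.9    9.8  -13.1  135.4   62.4   26.9 -101.8]
1.0
[ 6.58664348e-02 -4.02946727e-02 -1.07183611e+02] [ 2.19554783e-03 -1.34315576e-03 -3.57278702e+00] [4.97977331e-04 2.99274425e+00 5.08177599e-02]
```

View pics/wq5.png

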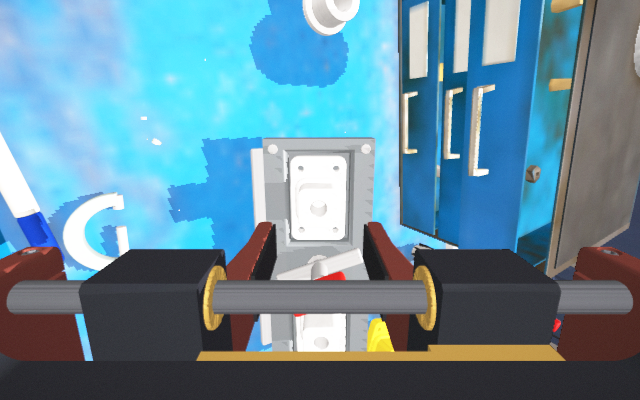

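View pics/sc5c.png

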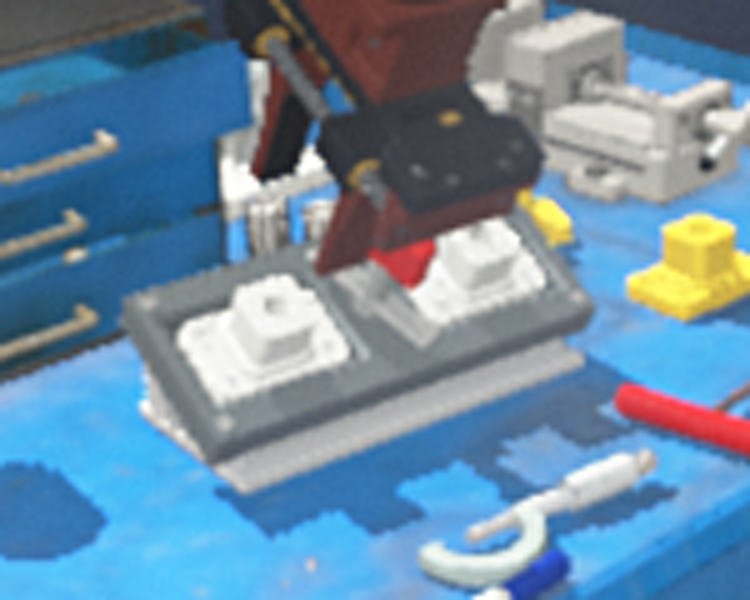

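Emit:
play_rows(commands=[{"translation":[0,1,0],"rotation":[0,0,0]},{"translation":[0,1,0],"rotation":[0,0,0]},{"translation":[0,1,0],"rotation":[0,0,0]},{"translation":[0,0,0],"rotation":[0,0,-0.275]},{"translation":[0,0,0],"rotation":[0,0,-0.275]},{"translation":[0,0,0],"rotation":[0,0,-0.275]},{"translation":[0,0,0],"rotation":[0,0,-0.275]},{"translation":[0,0,0],"rotation":[0,0,-0.275]},{"translation":[0,0,0],"rotation":[0,0,-0.275]},{"translation":[0,0,0],"rotation":[0,0,-0.275]},{"translation":[0,0,0],"rotation":[0,0,-0.275]},{"translation":[0,0,0],"rotation":[0,0,-0.275]}])

```text
time_s: 28.8
eef_pos: [467.4, 95.2, 127.5]
tcp_rot: [[0.352, 0.794, 0.495], [0.927, -0.37, -0.065], [0.132, 0.482, -0.866]]
wrist_force: [-0.7, -0.8, 0.6]
finger_gap: 48.3
```

Emit:
play_rows(commands=[{"translation":[0,0,0],"rotation":[0,0,-0.275]},{"translation":[0,0,0],"rotation":[0,0,-0.275]},{"translation":[0,0,0],"rotation":[0,0,-0.275]},{"translation":[0,0,0],"rotation":[0,0,-0.275]},{"translation":[0,0,0],"rotation":[0,0,0]},{"translation":[0,0,0],"rotation":[0,0,0]}])

```text
time_s: 29.4
eef_pos: [467.5, 95.3, 127.8]
tcp_rot: [[-0.128, 0.859, 0.496], [0.981, 0.184, -0.065], [-0.147, 0.478, -0.866]]
wrist_force: [-0.1, -0.2, -0.6]
finger_gap: 48.3
```

Run:
```python
from rackpose import *
s=snap('wrist','wk1'); p,R=avg(3);st=r.get_state(); print(st['time_s'],p,np.round(st['joint_pos'],1))
ang=.3;c,sn=np.cos(ang),np.sin(ang); bx=RD@np.array([c,sn,0]); by=RD@np.array([-sn,c,0])
Rt=np.stack([by,bx,-RD[:,2]],1)
rv,tr=delta(R,p,Rt,tgt(0,0,27));print(rv/30,tr/20)
cv2.imwrite('pics/wk1c.png',cv2.resize(s['img'][130:330,200:440,::-1],None,fx=3,fy=3,interpolation=cv2.INTER_CUBIC))
```

```text
29.55 [467.52797359  95.46249966 128.14135616] [-16.4   6.9 -15.5 139.2  65.2  22.3   9.2]
[ 0.00136676  0.00036333 -0.00234087] [0.00674372 0.03491312 3.03526194]
```

View pics/wk1c.png

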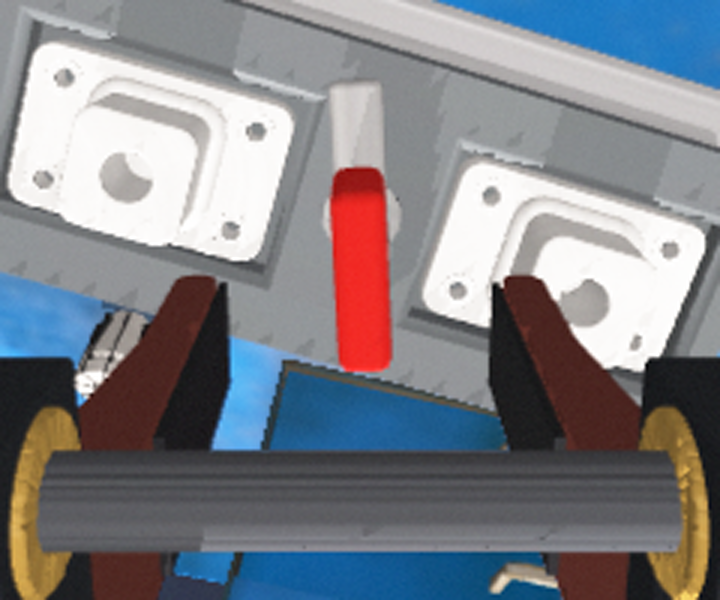

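Emit:
play_rows(commands=[{"translation":[0.007,0.035,0.8],"rotation":[0,0,0]},{"translation":[0,0,0.8],"rotation":[0,0,0]},{"translation":[0,0,0.7],"rotation":[0,0,0]},{"translation":[0,0,0.4],"rotation":[0,0,0]},{"translation":[0,0,0.28],"rotation":[0,0,0]},{"translation":[0,0,0],"rotation":[0,0,0]},{"translation":[0,0,0],"rotation":[0,0,0]}])

```text
time_s: 30.25
eef_pos: [497.7, 92.0, 77.2]
tcp_rot: [[-0.132, 0.858, 0.497], [0.98, 0.187, -0.064], [-0.148, 0.478, -0.866]]
wrist_force: [-0.3, -0.1, -0.3]
finger_gap: 48.1
```

Run:
```python
from rackpose import *
s=snap('wrist','wk2'); p,R=avg(3);st=r.get_state(); print(st['time_s'],p,np.round(st['joint_pos'],1),st['wrist_force'])
ang=.3;c,sn=np.cos(ang),np.sin(ang); bx=RD@np.array([c,sn,0]); by=RD@np.array([-sn,c,0])
Rt=np.stack([by,bx,-RD[:,2]],1)
rv,tr=delta(R,p,Rt,tgt(0,0,28));print(rv/30,tr/20)
cv2.imwrite('pics/wk2c.png',cv2.resize(s['img'][130:330,200:440,::-1],None,fx=3,fy=3,interpolation=cv2.INTER_CUBIC))
```

```text
30.4 [497.7789411   92.09149013  77.54364384] [-17.   16.1 -12.4 138.6  89.8  20.3 -13.4] [-0.39938999 -0.54858045  0.53864169]
[3.27993258e-03 7.48524350e-05 1.45424963e-03] [-0.00329983 -0.02353029  0.03348001]
```

View pics/wk2c.png

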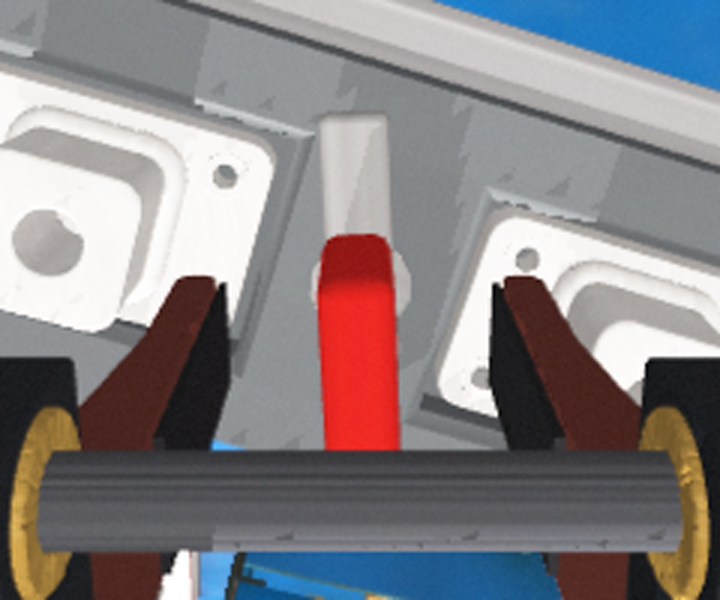

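Emit:
play_rows(commands=[{"translation":[0,0,0],"rotation":[0,0,0]},{"translation":[0,0,0],"rotation":[0,0,0]},{"translation":[0,0,0],"rotation":[0,0,0]},{"translation":[0,0,0],"rotation":[0,0,0]},{"translation":[0,0,0],"rotation":[0,0,0]},{"translation":[0,0,0],"rotation":[0,0,0]},{"translation":[0,0,0],"rotation":[0,0,0]},{"translation":[0,0,0],"rotation":[0,0,0]}], grip=0, force=10)

```text
time_s: 31.2
eef_pos: [497.8, 92.3, 77.3]
tcp_rot: [[-0.133, 0.858, 0.497], [0.98, 0.189, -0.064], [-0.148, 0.479, -0.865]]
wrist_force: [-0.2, 1.3, 0.6]
finger_gap: 13.3
```

Emit:
play_rows(commands=[{"translation":[0,0,0],"rotation":[0,0,-0.2]},{"translation":[0,0,0],"rotation":[0,0,-0.2]},{"translation":[0,0,0],"rotation":[0,0,-0.2]},{"translation":[0,0,0],"rotation":[0,0,0]}])

```text
time_s: 31.6
eef_pos: [497.8, 92.2, 77.3]
tcp_rot: [[-0.392, 0.774, 0.497], [0.873, 0.483, -0.064], [-0.29, 0.409, -0.865]]
wrist_force: [-1.1, 1.1, 1.0]
finger_gap: 13.3
```

Emit:
play_rows(commands=[{"translation":[0,0,0],"rotation":[0,0,-0.22]},{"translation":[0,0,0],"rotation":[0,0,-0.22]},{"translation":[0,0,0],"rotation":[0,0,-0.22]},{"translation":[0,0,0],"rotation":[0,0,-0.22]},{"translation":[0,0,0],"rotation":[0,0,-0.22]},{"translation":[0,0,0],"rotation":[0,0,-0.22]},{"translation":[0,0,0],"rotation":[0,0,-0.22]},{"translation":[0,0,0],"rotation":[0,0,-0.22]},{"translation":[0,0,0],"rotation":[0,0,0]},{"translation":[0,0,0],"rotation":[0,0,0]}])

```text
time_s: 32.6
eef_pos: [497.9, 92.1, 77.4]
tcp_rot: [[-0.853, 0.161, 0.497], [0.149, 0.987, -0.064], [-0.501, 0.02, -0.865]]
wrist_force: [0.4, 0.8, 1.2]
finger_gap: 13.3
```

Run:
```python
from rackpose import *
st=r.get_state();R=np.array(st['tcp_rot']);d=RD.T@R[:,0];print(st['time_s'],'tool x deck angle-90deg:',np.arctan2(d[1],d[0])-np.pi/2,np.arctan2(d[1],d[0]),st['wrist_force'],st['moment'],np.round(st['joint_pos'],1))
s=snap('wrist','wk3');q=snap('scene','sc6');cv2.imwrite('pics/sc6c.png',cv2.resize(q['img'][150:270,200:350,::-1],None,fx=5,fy=5,interpolation=cv2.INTER_CUBIC))
```

```text
32.6 tool x deck angle-90deg: 1.5319538980667864 3.102750224861683 [0.43883513 0.84740022 1.21744071] [0.30812653 0.34030727 0.05882446] [-20.9  15.9  -8.  138.8  90.1  19.1  56.5]
```

View pics/wk3.png

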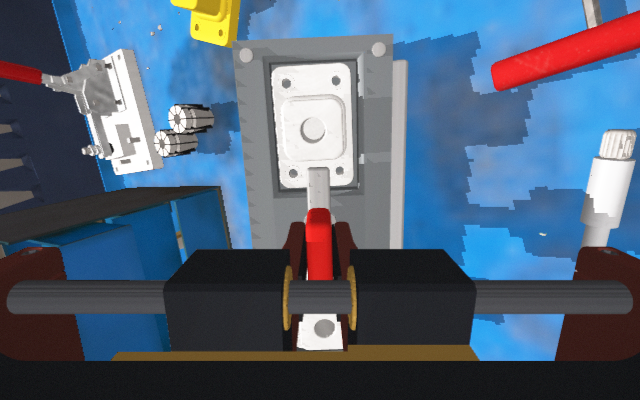

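View pics/sc6c.png

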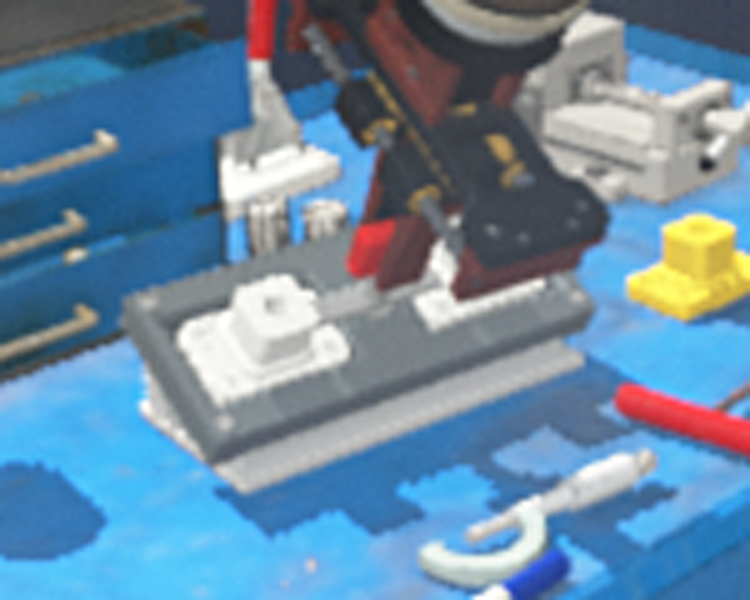

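Emit:
play_rows(commands=[{"translation":[0,0,0],"rotation":[0,0,0]},{"translation":[0,0,0],"rotation":[0,0,0]},{"translation":[0,0,0],"rotation":[0,0,0]},{"translation":[0,0,0],"rotation":[0,0,0]}], grip=0.42)

```text
time_s: 33.1
eef_pos: [497.7, 91.9, 77.2]
tcp_rot: [[-0.853, 0.158, 0.497], [0.145, 0.987, -0.064], [-0.501, 0.017, -0.865]]
wrist_force: [0.4, -0.1, 0.6]
finger_gap: 36.4
```

Emit:
play_rows(commands=[{"translation":[0,0,-0.5],"rotation":[0,0,0]},{"translation":[0,0,-1],"rotation":[0,0,0]},{"translation":[0,0,-1],"rotation":[0,0,0]},{"translation":[0,0,-0.5],"rotation":[0,0,0]},{"translation":[0.5,0,-0.87],"rotation":[0,0,0]},{"translation":[-0.5,0,-0.87],"rotation":[0,0,0]},{"translation":[-0.5,0,-0.87],"rotation":[0,0,0]},{"translation":[0,0,0],"rotation":[0,0,0]},{"translation":[0,0,0],"rotation":[0,0,0]}])

```text
time_s: 34.0
eef_pos: [450.7, 97.6, 179.6]
tcp_rot: [[-0.853, 0.158, 0.498], [0.145, 0.987, -0.064], [-0.502, 0.018, -0.865]]
wrist_force: [-0.3, -0.8, 0.1]
finger_gap: 36.6
```

Run:
```python
from rackpose import *
st=r.get_state();print(st['time_s'],st['eef_pos'],st['wrist_force'])
w=s=snap('wrist','wk4');q=snap('scene','sc7');snap('side','sd7');cv2.imwrite('pics/sc7c.png',cv2.resize(q['img'][150:270,200:350,::-1],None,fx=5,fy=5,interpolation=cv2.INTER_CUBIC))
im=w['img'][:,:,::-1].copy()
def poly(L,o,R):
    P=np.array([proj(w,o+R@np.array(l,float)) for l in L]); cv2.polylines(im,[np.round(P*16).astype(int)],True,(0,0,255),1,cv2.LINE_AA,4)
for sy in(60,-60):
  for hx,hy,z in ((23,36,-2),(16,16,24)):
    poly([(hx,sy+hy,z),(-hx,sy+hy,z),(-hx,sy-hy,z),(hx,sy-hy,z)],O,RD)
cv2.imwrite('pics/wk4c.png',cv2.resize(im[0:290,200:450],None,fx=2.7,fy=2,interpolation=cv2.INTER_CUBIC))
```

```text
34.0 [450.70105765  97.6210536  179.57404755] [-0.31683205 -0.82667311  0.14678759]
```

View pics/wk4c.png

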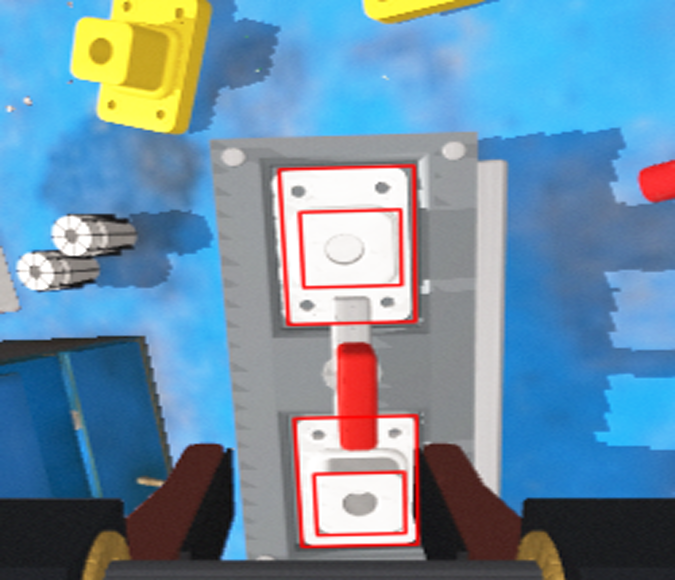

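View pics/sc7c.png

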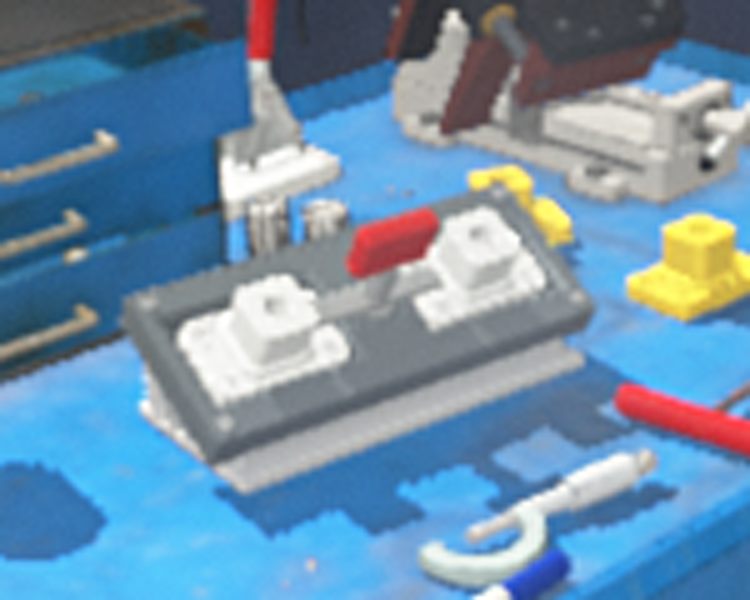

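View pics/sd7.png

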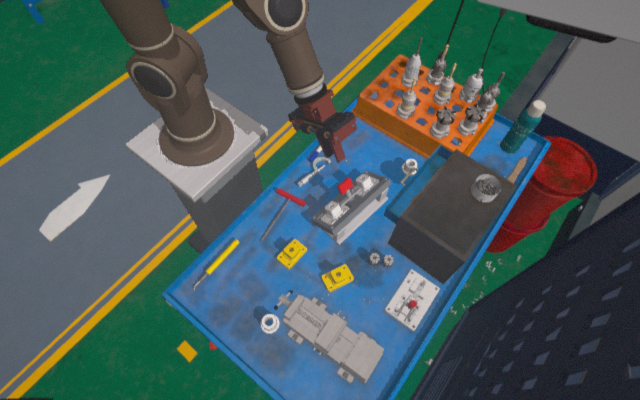

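The pictures show both brackets flat and within about 1–2 mm of the fitted pocket centres. The bar lies across both flanges and the arm is clear of everything, so I'm handing in.

```bash
python3 -c "
from rig import r
print(r.job_done())"
```

```text
the job is handed in; nothing more can be done
None
```

I put both brackets into the rack pockets, pressed each onto the floor until I felt contact (about 28 N and 20 N), and released them. Then I turned the clamp bar counter-clockwise from about 0.3 rad to about 1.53 rad and backed the arm off. I handed the job in at about 34 s; the hand-in gave no verdict.

**Last checks:**
- **Brackets:** the final wrist image shows both flanges within about 1–2 mm of the expected seated outline. In the scene view both lie flat.
- **Clamp bar:** it lies across both flanges. The 1.53 rad comes from the tool angle while gripping the wing, not from a reading of the joint.
- **Bystanders:** the tools and yellow look-alikes look unmoved in the final side image; I checked this by eye only.
- **Arm:** the wrist force was under 1 N with the gripper open and clear of everything.

**What went wrong on the way:**
- My first approach to the right pocket stopped about 34 mm short, with the last joint at its limit. I fixed that with a half turn of the tool.
- The side camera put the rack up to about 5 mm from the wrist-camera fit. I used the wrist fit, and the floor contact agreed with it to within about 1 mm in height.

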